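Refill the sugar bowl from the flap-front caddy

ROBOT

A 6-joint arm with a two-finger parallel gripper is mounted at the origin on a cart in front of the work surface, level with it; the furniture and walls round the work are solid. World frame = base frame: x ahead of the robot, y to its left, z up, the work surface at z = 0. Lengths are in m, angles in rad, forces in N, time in s.
With the tool pointing down it reaches from about 0.35 to 0.85 m from the base axis. Payload 8.1 kg.
Tool frame: the origin (TCP) lies on the centre line of the jaws, within the pads' length; the fingertips stand 14 mm ahead of it and the grasp point (between the pads) lies 5 mm behind it; y points along the fingers, x is the direction in which the jaws open and shut, and the axes are right-handed (so a half turn about y gives the same grasp; the last joint's range is limited). The gripper opens to 85 mm and grips with 20 to 120 N. Pads are 22 mm wide; open, the fingers measure 114 mm over their backs; the gripper's body (76 mm by 85 mm) begins 54 mm behind the grasp point. The pads swing forward as they close: fully open they stand 13 mm farther back than shut.
Start: joints at [-1.358, 0.13, 1.488, -0, 1.523, -0.085], TCP at [0.176, -0.574, 0.245] pointing down, gripper open.
Joint ranges: [-2.96, 2.96], [-0.89, 2.26], [0.02, 2.5], [-1.34, 4.48], [0, 2.73], [-2.66, 2.66]. Speed limits (rad/s): [2.39, 2.39, 2.79, 3.14, 3.14, 3.14].

INTERFACE

Orientations are given as a rotation vector (axis times angle).
In Python, from bench import arm gives the robot as it stands.
- The arm moves only by the shell command python3 -m pendant 'ROWS' [OPENING] [FORCE]. ROWS is JSON, a list of rows, each a list of 2 entries, a list of its own where there are three numbers: the shift along the tool's x, y, z in mm, then the turn about the tool's y in degrees. In form: [[[tx, ty, tz], yaw], ...]. A call has 1 to 20 rows; each row is the pose to reach, as a shift and turn from the pose measured when the call began, along the tool's axes at that moment; what a row does not reach only later rows make up. A row lasts 1/10 s, in which the tool goes at most 50 mm and 8.59 degrees, less where a joint would pass 70% of its speed; a pose out of reach is approached as far as the arm can. A call with a gripper value outside its range is refused whole. OPENING is the gripper's target within -1 to 1 (fully open at 1, half-way at 0, shut at -1), set as the call begins (- or left out, the last holds). The fingers move at their own pace and stop on an object; FORCE is the grip in N (left out, the last holds). Time passes only in rows, so rows that repeat a pose let the fingers close. It gives the time, the measured TCP pose, the force and the opening at its end, in the units of the state.
- arm.read_state(): the state, without advancing time (a new reading comes with each control period).
- arm.snapshot(name): name is "scene" or "top" or "wrist"; returns a dict with "pixels" (384x512x3 uint8, red, green, blue), "mtx" (3x3 intrinsics, pixels), "k1" (the pictures are not rectified: a ray, as slopes to the right and down, at radius r is drawn at 1 + k1 r^2 times it, then the intrinsics apply), "position" and "attitude" of the camera in the world; the wrist camera has in their place "mount" (4x4, takes a point from camera to tool coordinates, whose origin is the TCP and whose axes are the tool frame's). Camera axes: x right, y down, z forward; pixel columns grow to the right and rows downward; lengths in m; the calibration is good to about 2 mm. A picture is of the moment at which its call begins: read the wrist's pose just before it. There is no depth.
- arm.finish_job(): hands the job in, once; it reports no verdict.
The state is a dict: "t": time; "qpos": joint angles; "joint_vel": joint speeds; "joint_efforts": joint torques, N m; "position": TCP position; "orientation": TCP orientation; "force": force on the tool from outside, world axes, zero at the start; "wrist_torque": the same for the moment, N m; "finger_gap": opening from 0.0 (shut) to 1.0 (fully open).
Only numpy, scipy, OpenCV 4.12 (cv2) and the standard library are available. Lean on these libraries where they do the work, as an engineer would, in place of code of your own. Each camera call takes 0.05 s, during which the arm holds its last target.

TASK

Pick up the steel sugar caddy by its handle and tip it forward over the white bowl, only far enough that its front flap swings open and all four sugar lumps slide out into the bowl (never past about 60 degrees from upright). Then stand the caddy back upright on the slate tray, flap shut, and let go of it; leave the bowl, the steel cup, the shaker and the mug where they stand.

Things in the scene. Friction and masses are not known exactly. Their poses are not given: they have to be found in the camera images.
- caddy_handle (a point): Centre of the caddy's fixed black handle bar, where to grasp it: 66 mm long (the caddy's x), 14 mm wide (y), 20 mm high, on two 10 mm thick posts, its underside 20 mm above the caddy's roof. The point is 82 mm above the caddy's underside and 2 mm behind (+x) its middle. Axes as caddy_mid.
- caddy_mid (a point): Centre of the sugar caddy's box, 26 mm above its underside: a loose closed steel box 80 mm long (x), 56 wide (y), 52 high, 92 with handle, about 0.2 kg, standing on the slate tray. z is up; x points to its back, so its open front (50 mm wide, 46 high, closed only by the flap) looks along -x, at the start toward the robot within 0.55 rad.
- caddy_lip (a point): Middle of the front edge of the caddy's flat floor (3 mm thick), over which the lumps leave: 40 mm in front of (-x) and 23 mm below caddy_mid. The lumps lie loose on the floor and slide once it slopes more than about 20 degrees. Axes as caddy_mid.
- flap (a joint): Angle (rad) of the free-hanging steel flap (54 mm wide, 46 long) over the caddy's front, hinged along the roof's front edge: 0 shut, grows to 1.6 as its foot swings out. Shut, its foot stands 12 degrees forward, so its weight keeps it shut until the caddy tips front-down by more; at 45 degrees it hangs 0.58 open and lumps push past it. Upright again, it falls shut.
- bowl: Loose round bowl of white ceramic, 130 mm across the rim, 45 mm high, 0.4 kg, open at the top, standing on the worktop. Origin at the centre of its underside, z up.
- slate_tray: Dark flat rectangular slate, 172 mm (its x) by 302 mm (its y) by 12 mm thick, lying fixed on the worktop, its long side running away from the robot. Origin at the centre of its underside; the caddy stands on its top, 12 mm up.
- steel_cup: Bystander: loose steel cup, 61 mm across, 100 mm high, between the tray and the bowl. Origin at the centre of its underside.
- dredger: Bystander: loose pale shaker with a domed top, 57 mm across, 106 mm high, behind the cup. Origin at the centre of its underside.
- mug: Bystander: loose small mug, 62 by 88 mm with its ear, 50 mm high, nearest to the robot. Origin at the middle of its underside.
- lump_0_mid (a point): Centre of one of the four brown wrapped sugar lumps, a smooth rounded block 20 x 18 x 12 mm, 10 g; at the start it lies flat inside the caddy, out of sight.
- lump_1_mid (a point): Centre of another of the four brown wrapped sugar lumps, a smooth rounded block 20 x 18 x 12 mm, 10 g; at the start it lies flat inside the caddy, out of sight.
- lump_2_mid (a point): Centre of another of the four brown wrapped sugar lumps, a smooth rounded block 20 x 18 x 12 mm, 10 g; at the start it lies flat inside the caddy, out of sight.
- lump_3_mid (a point): Centre of another of the four brown wrapped sugar lumps, a smooth rounded block 20 x 18 x 12 mm, 10 g; at the start it lies flat inside the caddy, out of sight.
- caddy: The sugar caddy again, origin at the centre of its underside, 26 mm below caddy_mid; same axes.

How it is judged:
By the outcome, as a careful person would: the job done as asked, in the order asked, and still so for the second after the job is handed in, with the robot touching nothing.
It also fails if it takes over 56 s, if anything falls off the work surface, if the arm or the gripper's body presses on something with over 40 N, if the wrist force passes 120 N, or if a joint passes its speed limit or range.

## Working session

There is one attempt and no reset: what is moved stays moved. The work goes in short steps, Python scripts to look and compute and a shell command to move; the robot and the scene stay as the last step left them, time stands still between calls to the robot, and variables do not carry over. Pictures are saved under pics/ and viewed, and the job is handed in when it is done.

```bash
ls; mkdir -p pics; python3 - <<'E'
from bench import arm
import cv2,numpy as np
s=arm.read_state()
for k in s: print(k,np.round(s[k],4))
for n in ("scene","top","wrist"):
    d=arm.snapshot(n); cv2.imwrite(f"pics/{n}0.png",d["pixels"][...,::-1])
    np.savez(f"{n}0.npz",**d)
    print(n,{k:(np.round(v,4).tolist()) for k,v in d.items() if k!="pixels"})
E
```

```text
pics
t 0.0
qpos [-1.3583  0.1311  1.4893  0.      1.523  -0.0854]
joint_vel [-0.0017  0.0007  0.0017 -0.0005 -0.0006 -0.0007]
joint_efforts [ 1.80000e-03 -5.69396e+01 -5.00544e+01 -3.00000e-04  1.49000e-02
 -0.00000e+00]
position [ 0.176  -0.5731  0.2443]
orientation [-1.3343  0.988  -0.9857]
force [-0.4087  0.2611 -0.7471]
wrist_torque [-0.0273  0.005   0.0108]
finger_gap 0.9932
scene {'mtx': [[491.9064, 0.0, 263.6101], [0.0, 491.9064, 185.6628], [0.0, 0.0, 1.0]], 'k1': -0.0568, 'position': [0.1572, 0.7433, 0.5394], 'attitude': [-0.5979, 2.4265, -1.4886]}
top {'mtx': [[365.2291, 0.0, 258.8399], [0.0, 365.2291, 189.9178], [0.0, 0.0, 1.0]], 'k1': -0.011, 'position': [0.4896, -0.0044, 1.0179], 'attitude': [-2.186, 2.2022, -0.0612]}
wrist {'mtx': [[265.262, 0.0, 255.8366], [0.0, 265.262, 191.9393], [0.0, 0.0, 1.0]], 'k1': -0.031, 'mount': [[1.0, -0.0003, -0.0006, -0.0004], [0.0005, -0.3266, 0.9452, -0.13], [-0.0004, -0.9452, -0.3266, 0.0845], [0.0, 0.0, 0.0, 1.0]]}
```

View pics/scene0.png

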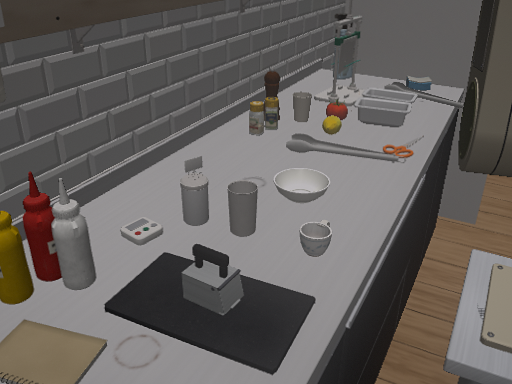

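View pics/top0.png

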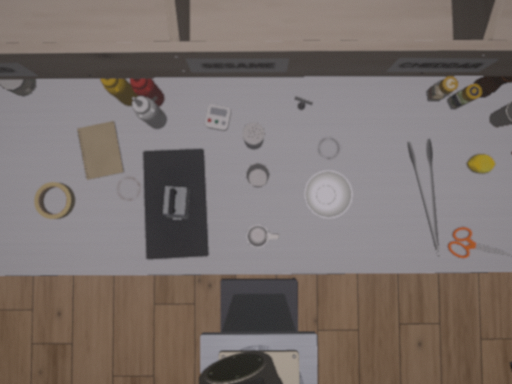

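View pics/wrist0.png

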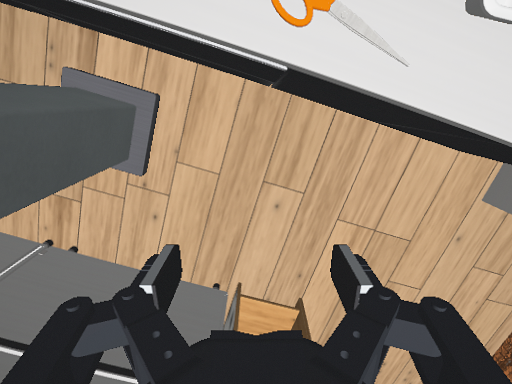

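```bash
python3 - <<'E'
import cv2,numpy as np
from scipy.spatial.transform import Rotation as R
print(R.from_rotvec([-1.3343,.988,-.9857]).as_matrix().round(3))
d=np.load("top0.npz")["pixels"][...,::-1]
cv2.imwrite("pics/topc.png",cv2.resize(d[120:270,130:230],None,fx=4,fy=4,interpolation=cv2.INTER_CUBIC))
cv2.imwrite("pics/topd.png",cv2.resize(d[110:260,220:370],None,fx=4,fy=4,interpolation=cv2.INTER_CUBIC))
d=np.load("scene0.npz")["pixels"][...,::-1]
cv2.imwrite("pics/scc.png",cv2.resize(d[150:360,100:350],None,fx=2.8,fy=2.8,interpolation=cv2.INTER_CUBIC))
E
```

```text
[[ 0.293 -0.     0.956]
 [-0.956  0.002  0.293]
 [-0.002 -1.     0.   ]]
```

View pics/topc.png

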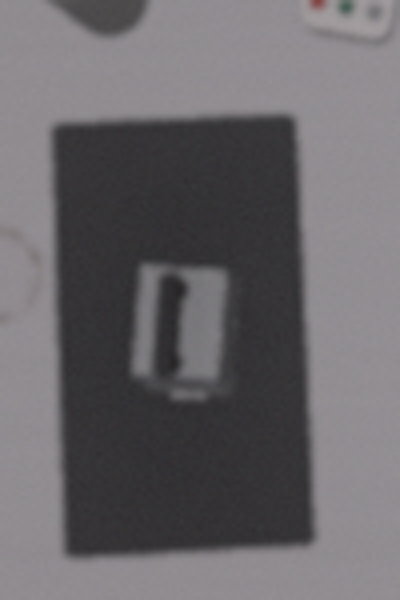

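View pics/topd.png

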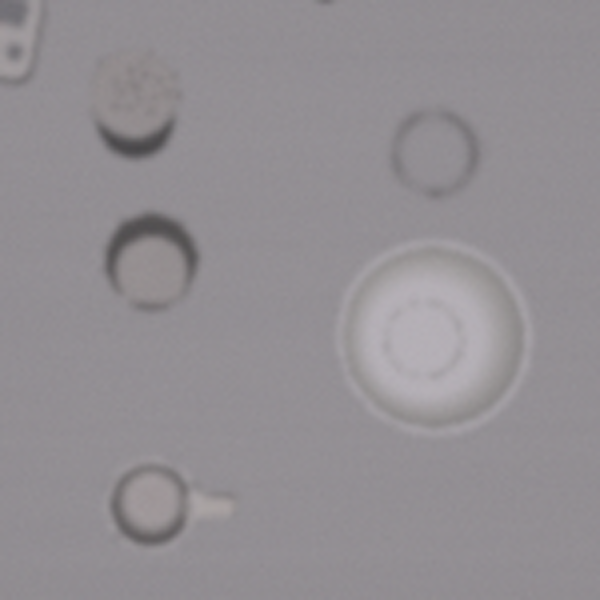

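View pics/scc.png

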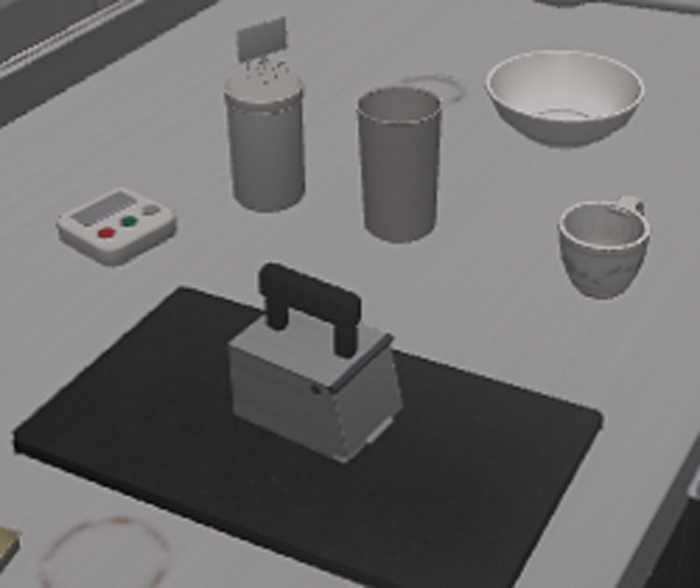

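```bash
cat > h.py <<'E'
import numpy as np,cv2
from scipy.spatial.transform import Rotation as R
def ray(d,u,v,Rw=None,pos=None):
    K=d["mtx"]; k=float(d["k1"])
    p=np.array([(u-K[0,2])/K[0,0],(v-K[1,2])/K[1,1]]); s=p.copy()
    for _ in range(20): s=p/(1+k*(s@s))
    Rw=R.from_rotvec(d["attitude"]).as_matrix() if Rw is None else Rw
    return (d["position"] if pos is None else pos), Rw@np.array([s[0],s[1],1])
def onz(d,u,v,z,**k):
    o,r=ray(d,u,v,**k); return o+r*(z-o[2])/r[2]
def proj(d,P,Rw=None,pos=None):
    Rw=R.from_rotvec(d["attitude"]).as_matrix() if Rw is None else Rw
    pos=d["position"] if pos is None else pos
    c=(np.atleast_2d(P)-pos)@Rw; s=c[:,:2]/c[:,2:]; s=s*(1+float(d["k1"])*(s**2).sum(1,keepdims=True))
    return s*[d["mtx"][0,0],d["mtx"][1,1]]+d["mtx"][:2,2]
E
python3 - <<'E'
from h import *
d=np.load("top0.npz")
f=lambda u,v,z,ox,oy:onz(d,(u+.5)/4-.5+ox,(v+.5)/4-.5+oy,z)
def show(n,pts,z,ox,oy):
    w=np.array([f(*p,z,ox,oy) for p in pts]); print(n,w[:,:2].round(4).tolist(),w.mean(0).round(4)); return w
show("tray",[(54,124),(294,117),(313,543),(68,555)],.012,130,120)
w=show("roof",[(141,264),(227,268),(220,384),(132,378)],.064,130,120)
print(np.degrees(np.arctan2(*(w[0]-w[3])[[1,0]])),np.degrees(np.arctan2(*(w[0]-w[1])[[1,0]]))-90)
w=show("handle",[(174,274),(167,377)],.104,130,120);print(np.degrees(np.arctan2(*(w[0]-w[1])[[1,0]])))
show("bowl",[(435,336)],.045,220,110)
show("cup",[(152,262)],.1,220,110);show("dredger",[(137,95)],.1,220,110);show("mug",[(150,504)],.05,220,110)
# scene
s=np.load("scene0.npz")
g=lambda u,v,z:onz(s,(u+.5)/2.8-.5+100,(v+.5)/2.8-.5+150,z)
print("scene roof", [g(*p,.064)[:2].round(4).tolist() for p in [(231,344),(392,336),(330,387)]], "bowl",g(565,80,.045).round(4))
E
```

```text
tray [[0.6565, 0.315], [0.6601, 0.1482], [0.3667, 0.135], [0.3597, 0.3025]] [0.5107 0.2252 0.012 ]
roof [[0.555, 0.2404], [0.552, 0.1841], [0.4763, 0.1884], [0.4806, 0.2458]] [0.516  0.2147 0.064 ]
-4.137293752097947 -3.0866497353407993
handle [[0.5459, 0.2094], [0.4814, 0.2135]] [0.5136 0.2114 0.104 ]
-3.582070731370456
bowl [[0.5318, -0.191]] [ 0.5318 -0.191   0.045 ]
cup [[0.5774, -0.0027]] [ 0.5774 -0.0027  0.1   ]
dredger [[0.6839, 0.0061]] [0.6839 0.0061 0.1   ]
mug [[0.4221, -0.0001]] [ 4.221e-01 -1.000e-04  5.000e-02]
scene roof [[0.5494, 0.2434], [0.4736, 0.1938], [0.4806, 0.2491]] bowl [ 0.5319 -0.1924  0.045 ]
```

```bash
python3 -m pendant '[[[50,0,0],0],[[100,0,0],0],[[150,0,0],0],[[200,0,0],0],[[250,0,0],0],[[300,0,0],0],[[350,0,0],0]]'; python3 -c "
from h import *
from bench import arm
s=arm.read_state();print(s['qpos'].round(3) if hasattr(s['qpos'],'round') else s['qpos']);print(R.from_rotvec(s['orientation']).as_matrix().round(3))"
```

```text
t: 0.85
position: [0.2567, -0.8383, 0.2447]
orientation: [-1.339, 0.983, -0.992]
force: [1.0, -2.1, 0.9]
finger_gap: 1.0
[-1.332e+00  1.083e+00  1.890e-01  1.000e-03  1.864e+00 -5.900e-02]
[[ 0.293  0.002  0.956]
 [-0.956 -0.006  0.293]
 [ 0.006 -1.     0.   ]]
```

```bash
python3 -m pendant '[[[50,0,0],0],[[100,0,0],0],[[150,0,0],0],[[200,0,0],0]]'; python3 -c "
from h import *
from bench import arm
s=arm.read_state();print(np.round(s['qpos'],3));print(R.from_rotvec(s['orientation']).as_matrix().round(3))"
```

```text
t: 1.25
position: [0.2667, -0.8708, 0.2193]
orientation: [-1.371, 0.953, -1.03]
force: [-0.8, -0.2, 1.7]
finger_gap: 1.001
[-1.331  1.215  0.022  0.003  1.847 -0.057]
[[ 0.293  0.017  0.956]
 [-0.954 -0.055  0.293]
 [ 0.058 -0.998 -0.   ]]
```

```bash
cat > st.py <<'E'
from h import *
from bench import arm
s=arm.read_state();print(np.round(s['qpos'],3));M=R.from_rotvec(s['orientation']).as_matrix();print(M.round(3), "tilt",np.degrees(np.arccos(-M[2,1])).round(2),'az',np.degrees(np.arctan2(M[1,1],M[0,1])).round(1),np.round(s['position'],4))
E
python3 -m pendant '[[[500,-50,0],0],[[500,-50,0],0],[[500,-50,0],0],[[500,-50,0],0],[[500,-50,0],0]]'; python3 st.py
```

```text
t: 1.75
position: [0.2733, -0.892, 0.2024]
orientation: [-1.4, 0.924, -1.067]
force: [0.2, 0.5, -0.2]
finger_gap: 0.997
[-1.331  1.236  0.022  0.006  1.777 -0.056]
[[ 0.292  0.031  0.956]
 [-0.951 -0.102  0.293]
 [ 0.107 -0.994 -0.   ]] tilt 6.12 az -73.1 [ 0.2733 -0.892   0.2024]
```

```bash
python3 -m pendant '[[[200,0,-50],0],[[200,0,-100],0],[[200,0,-150],0]]'; python3 st.py; python3 -c "
from h import *
from bench import arm
cv2.imwrite('pics/w1.png',arm.snapshot('wrist')['pixels'][...,::-1])"
```

```text
t: 2.05
position: [0.2241, -0.924, 0.1904]
orientation: [-1.427, 0.899, -1.096]
force: [-0.3, -0.1, -0.1]
finger_gap: 0.997
[-1.392  1.251  0.022  0.015  1.721 -0.117]
[[ 0.291  0.041  0.956]
 [-0.945 -0.142  0.294]
 [ 0.148 -0.989 -0.003]] tilt 8.49 az -74.0 [ 0.2241 -0.924   0.1904]
```

View pics/w1.png

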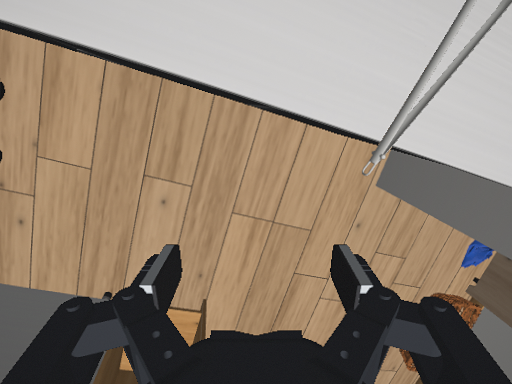

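```bash
python3 -m pendant '[[[200,0,-50],0],[[200,0,-100],0],[[200,0,-150],0]]'; python3 st.py;python3 -m pendant '[[[200,0,-50],0],[[200,0,-100],0],[[200,0,-150],0]]'; python3 st.py; python3 -m pendant '[[[300,0,-50],0],[[300,0,-100],0]]'; python3 st.py
```

```text
t: 2.4
position: [0.1745, -0.9512, 0.1837]
orientation: [-1.456, 0.882, -1.128]
force: [-0.2, -0.4, 0.0]
finger_gap: 1.001
[-1.45   1.261  0.022  0.023  1.67  -0.169]
[[ 0.285  0.045  0.958]
 [-0.94  -0.183  0.288]
 [ 0.188 -0.982 -0.01 ]] tilt 10.84 az -76.3 [ 0.1745 -0.9512  0.1837]
t: 2.7
position: [0.1342, -0.9734, 0.1825]
orientation: [-1.486, 0.859, -1.157]
force: [0.1, -0.0, 0.9]
finger_gap: 0.999
[-1.498  1.266  0.022  0.034  1.623 -0.215]
[[ 0.283  0.05   0.958]
 [-0.931 -0.225  0.287]
 [ 0.23  -0.973 -0.017]] tilt 13.31 az -77.4 [ 0.1342 -0.9734  0.1825]
t: 2.9
position: [0.1272, -0.9899, 0.1869]
orientation: [-1.519, 0.835, -1.189]
force: [0.9, 0.2, -0.1]
finger_gap: 0.999
[-1.508  1.266  0.022  0.038  1.578 -0.224]
[[ 0.28   0.055  0.958]
 [-0.92  -0.269  0.285]
 [ 0.273 -0.962 -0.024]] tilt 15.92 az -78.3 [ 0.1272 -0.9899  0.1869]
```

```bash
python3 -m pendant '[[[500,0,-200],0]]'; python3 st.py;python3 -m pendant '[[[500,0,-200],0]]'; python3 st.py; python3 -m pendant '[[[500,0,-100],8.5]]'; python3 st.py
```

```text
t: 3.0
position: [0.1192, -1.002, 0.1913]
orientation: [-1.543, 0.816, -1.211]
force: [0.2, -0.6, 0.3]
finger_gap: 0.996
[-1.518  1.264  0.023  0.043  1.546 -0.234]
[[ 0.279  0.059  0.959]
 [-0.911 -0.301  0.283]
 [ 0.305 -0.952 -0.03 ]] tilt 17.86 az -78.9 [ 0.1192 -1.002   0.1913]
t: 3.1
position: [0.1103, -1.0143, 0.1981]
orientation: [-1.569, 0.797, -1.235]
force: [-0.3, -0.1, 0.2]
finger_gap: 1.003
[-1.529  1.262  0.022  0.048  1.514 -0.245]
[[ 0.277  0.062  0.959]
 [-0.899 -0.335  0.281]
 [ 0.338 -0.94  -0.037]] tilt 19.9 az -79.5 [ 0.1103 -1.0143  0.1981]
t: 3.2
position: [0.1088, -1.0254, 0.2065]
orientation: [-1.514, 0.872, -1.39]
force: [-0.1, 0.2, -0.2]
finger_gap: 0.997
[-1.531  1.257  0.022  0.049  1.482 -0.097]
[[ 0.128  0.063  0.99 ]
 [-0.919 -0.368  0.143]
 [ 0.374 -0.928  0.011]] tilt 21.95 az -80.2 [ 0.1088 -1.0254  0.2065]
```

```bash
cat > st.py <<'E'
from h import *
from bench import arm
import json
s=arm.read_state();print(np.round(s['qpos'],3));M=R.from_rotvec(s['orientation']).as_matrix();print(M.round(3).tolist(), "tilt",np.degrees(np.arccos(-M[2,1])).round(2),'az',np.degrees(np.arctan2(M[1,1],M[0,1])).round(1),np.round(s['position'],4),'t',s['t'])
open('log.jsonl','a').write(json.dumps([list(map(float,s[k])) for k in('qpos','position','orientation')])+'\n')
E
python3 -m pendant '[[[500,0,-250],0]]'|grep pos;python3 -m pendant '[[[500,0,-250],0]]'|grep pos; python3 -m pendant '[[[500,0,-250],0]]'|grep pos; python3 -m pendant '[[[500,0,-250],0]]'|grep pos;python3 st.py; python3 -m pendant '[[[500,0,-250],0]]' |grep pos;python3 -m pendant '[[[500,0,-250],0]]' |grep pos; python3 st.py
```

```text
position: [0.095, -1.0364, 0.2156]
position: [0.0734, -1.0475, 0.2253]
position: [0.0539, -1.0577, 0.2363]
position: [0.0365, -1.067, 0.2485]
[-1.614  1.233  0.023  0.09   1.375 -0.184]
[[0.128, 0.067, 0.989], [-0.859, -0.491, 0.145], [0.495, -0.869, -0.005]] tilt 29.68 az -82.2 [ 0.0365 -1.067   0.2485] t 3.6
position: [0.0204, -1.0755, 0.262]
position: [0.005, -1.0832, 0.2767]
[-1.648  1.215  0.023  0.109  1.327 -0.216]
[[0.124, 0.064, 0.99], [-0.824, -0.549, 0.139], [0.553, -0.833, -0.016]] tilt 33.57 az -83.4 [ 0.005  -1.0832  0.2767] t 3.8
```

```bash
python3 -m pendant '[[[500,0,-300],0]]'|grep pos;python3 -m pendant '[[[500,0,-300],0]]'|grep pos; python3 -m pendant '[[[500,0,-200],0]]'|grep pos; python3 -m pendant '[[[500,0,-200],0]]'|grep pos;python3 st.py; python3 -m pendant '[[[500,0,-100],0]]' |grep pos;python3 -m pendant '[[[500,0,-100],0]]' |grep pos; python3 -m pendant '[[[500,0,-50],0]]'|grep pos;python3 -m pendant '[[[500,0,-50],0]]'|grep pos; python3 st.py
```

```text
position: [-0.0128, -1.09, 0.2918]
position: [-0.0317, -1.0958, 0.3076]
position: [-0.044, -1.1012, 0.3252]
position: [-0.0527, -1.1059, 0.3448]
[-1.71   1.17   0.023  0.15   1.245 -0.271]
[[0.117, 0.051, 0.992], [-0.745, -0.656, 0.121], [0.657, -0.753, -0.038]] tilt 41.17 az -85.6 [-0.0527 -1.1059  0.3448] t 4.2
position: [-0.0549, -1.1101, 0.3658]
position: [-0.0541, -1.1137, 0.3884]
position: [-0.0509, -1.1166, 0.4116]
position: [-0.0468, -1.1186, 0.4355]
[-1.701  1.103  0.023  0.147  1.176 -0.255]
[[0.111, 0.038, 0.993], [-0.652, -0.751, 0.102], [0.75, -0.659, -0.058]] tilt 48.78 az -87.1 [-0.0468 -1.1186  0.4355] t 4.6
```

```bash
python3 -m pendant '[[[500,0,-100],0]]'|grep pos;python3 -m pendant '[[[500,0,-100],0]]'|grep pos; python3 -m pendant '[[[500,0,-80],0]]'|grep pos; python3 -m pendant '[[[500,0,-80],0]]'|grep pos;python3 st.py; python3 -m pendant '[[[500,0,-80],0]]' |grep pos;python3 -m pendant '[[[500,0,-80],0]]' |grep pos; python3 -m pendant '[[[500,0,-80],0]]'|grep pos;python3 -m pendant '[[[500,0,-80],0]]'|grep pos; python3 st.py
```

```text
position: [-0.0475, -1.1196, 0.4597]
position: [-0.0507, -1.1197, 0.484]
position: [-0.052, -1.119, 0.5087]
position: [-0.0523, -1.1174, 0.5342]
[-1.708  1.028  0.023  0.159  1.123 -0.255]
[[0.108, 0.029, 0.994], [-0.552, -0.83, 0.085], [0.827, -0.558, -0.074]] tilt 56.11 az -88.0 [-0.0523 -1.1174  0.5342] t 5.0
position: [-0.0524, -1.1148, 0.56]
position: [-0.0526, -1.1114, 0.5862]
position: [-0.053, -1.1072, 0.6125]
position: [-0.0533, -1.102, 0.6391]
[-1.711  0.944  0.023  0.162  1.083 -0.246]
[[0.105, 0.018, 0.994], [-0.448, -0.892, 0.063], [0.888, -0.452, -0.086]] tilt 63.13 az -88.9 [-0.0533 -1.102   0.6391] t 5.4
```

```bash
python3 -m pendant '[[[500,0,-200],0]]'|grep pos;python3 -m pendant '[[[500,0,-200],0]]'|grep pos; python3 -m pendant '[[[500,0,-200],0]]'|grep pos; python3 -m pendant '[[[500,0,-200],0]]'|grep pos;python3 st.py; python3 -m pendant '[[[500,0,-150],0]]' |grep pos;python3 -m pendant '[[[500,0,-150],0]]' |grep pos; python3 -m pendant '[[[500,0,-150],0]]'|grep pos;python3 -m pendant '[[[500,0,-150],0]]'|grep pos; python3 st.py
```

```text
position: [-0.0624, -1.0958, 0.6649]
position: [-0.0753, -1.0888, 0.6899]
position: [-0.087, -1.081, 0.7147]
position: [-0.0974, -1.0721, 0.74]
[-1.772  0.862  0.024  0.223  1.055 -0.287]
[[0.105, 0.005, 0.994], [-0.342, -0.939, 0.041], [0.934, -0.345, -0.097]] tilt 69.84 az -89.7 [-0.0974 -1.0721  0.74  ] t 5.8
position: [-0.1037, -1.0625, 0.7657]
position: [-0.1081, -1.052, 0.7921]
position: [-0.1127, -1.0406, 0.8184]
position: [-0.1176, -1.0286, 0.8443]
[-1.807  0.771  0.023  0.253  1.034 -0.293]
[[0.105, -0.013, 0.994], [-0.235, -0.972, 0.012], [0.966, -0.235, -0.105]] tilt 76.39 az -90.8 [-0.1176 -1.0286  0.8443] t 6.2
```

```bash
python3 -m pendant '[[[500,0,-200],0]]'|grep pos;python3 -m pendant '[[[500,0,-200],0]]'|grep pos; python3 -m pendant '[[[500,0,-200],0]]'|grep pos; python3 -m pendant '[[[500,0,-200],0]]'|grep pos; python3 -m pendant '[[[500,0,-200],0]]'|grep pos; python3 -m pendant '[[[500,0,-200],0]]'|grep pos;python3 st.py; cat > kin.py <<'E'
from h import *
import json
from scipy.optimize import least_squares
def rz(a):return R.from_euler('z',a).as_matrix()
def ry(a):return R.from_euler('y',a).as_matrix()
# base: x fwd; arm chain along local z (up at q=0)
def fk(q,p):
    a1,h,L2,e,L3,d6=p
    A=rz(q[0]); x=A@[a1,0,h]
    A=A@ry(q[1]); x=x+A@[0,0,L2]
    A=A@ry(q[2]); x=x+A@[e,0,0]
    A=A@rz(q[3]); x=x+A@[0,0,L3]
    A=A@ry(q[4]); A=A@rz(q[5]); x=x+A@[0,0,d6]
    return x,A
E
python3 - <<'E'
from kin import *
L=[json.loads(l) for l in open('log.jsonl')]
L.append([[-1.3583,.1311,1.4893,0,1.523,-.0854],[.176,-.5731,.2443],[-1.3343,.988,-.9857]])
L.append([[-1.332,1.083,.189,.001,1.864,-.059],[.2567,-.8383,.2447],[-1.339,.983,-.992]])
def res(p): return np.concatenate([fk(l[0],p)[0]-l[1] for l in L])
r=least_squares(res,[0,.3,.4,0,.4,.25]);print(r.x.round(4),abs(r.fun).max())
for l in L[-4:]:
    A=fk(l[0],r.x)[1]; print((A.T@R.from_rotvec(l[2]).as_matrix()).round(3).tolist())
np.save('kp.npy',r.x)
E
```

```text
position: [-0.1262, -1.0156, 0.8695]
position: [-0.1361, -1.002, 0.8938]
position: [-0.1453, -0.9875, 0.9179]
position: [-0.154, -0.9722, 0.9419]
position: [-0.1622, -0.956, 0.9657]
position: [-0.17, -0.9391, 0.9893]
[-1.913  0.637  0.023  0.357  1.014 -0.33 ]
[[0.11, -0.04, 0.993], [-0.075, -0.997, -0.032], [0.991, -0.071, -0.112]] tilt 85.94 az -92.3 [-0.17   -0.9391  0.9893] t 6.8
[ 0.0722  0.2534  0.3643 -0.1481  0.4837  0.4845] 0.0633815993296881
[[-1.0, -0.0, 0.0], [0.0, 0.0, 1.0], [-0.0, 1.0, -0.0]]
[[-1.0, -0.0, -0.0], [-0.0, 0.0, 1.0], [-0.0, 1.0, -0.0]]
[[-1.0, 0.0, -0.0], [-0.0, -0.0, 1.0], [0.0, 1.0, 0.0]]
[[-1.0, -0.001, -0.0], [-0.0, -0.0, 1.0], [-0.001, 1.0, 0.0]]
```

```bash
python3 -m pendant '[[[300,0,-100],0]]'|grep pos; python3 -m pendant '[[[300,0,-50],0]]'|grep pos;python3 st.py; cat >> kin.py <<'E'
def fk(q,p):
    a1,b1,h,x2,L2,e,L3,x5,d6=p
    A=rz(q[0]); x=A@[a1,b1,h]
    A=A@ry(q[1]); x=x+A@[x2,0,L2]
    A=A@ry(q[2]); x=x+A@[e,0,0]
    A=A@rz(q[3]); x=x+A@[0,0,L3]
    A=A@ry(q[4]); x=x+A@[x5,0,0]; A=A@rz(q[5]); x=x+A@[0,0,d6]
    return x,A@np.array([[-1,0,0],[0,0,1.],[0,1,0]])
E
python3 - <<'E'
from kin import *
L=[json.loads(l) for l in open('log.jsonl')]
L.append([[-1.3583,.1311,1.4893,0,1.523,-.0854],[.176,-.5731,.2443],[-1.3343,.988,-.9857]])
L.append([[-1.332,1.083,.189,.001,1.864,-.059],[.2567,-.8383,.2447],[-1.339,.983,-.992]])
def res(p): return np.concatenate([fk(l[0],p)[0]-l[1] for l in L])
r=least_squares(lambda p:np.r_[res(p),1e-4*p],[0,0,.3,0,.4,0,.4,0,.25]);print(r.x.round(4),abs(res(r.x)).max())
np.save('kp.npy',r.x);print(res(r.x).reshape(-1,3).round(3))
E
```

```text
position: [-0.1752, -0.9217, 1.0128]
position: [-0.1731, -0.9041, 1.0368]
[-1.933  0.588  0.024  0.368  1.01  -0.322]
[[0.112, -0.052, 0.992], [-0.023, -0.998, -0.05], [0.993, -0.018, -0.113]] tilt 88.98 az -93.0 [-0.1731 -0.9041  1.0368] t 7.0
[-3.000e-04  5.120e-02  3.179e-01 -0.000e+00  3.691e-01  6.170e-02
  5.543e-01  6.000e-04  3.505e-01] 0.00033477163828826706
[[-0. -0.  0.]
 [-0. -0.  0.]
 [-0. -0. -0.]
 [-0. -0. -0.]
 [-0. -0. -0.]
 [-0. -0. -0.]
 [-0. -0. -0.]
 [-0.  0. -0.]
 [-0.  0.  0.]
 [-0.  0.  0.]
 [-0. -0.  0.]
 [ 0.  0. -0.]]
```

```bash
python3 - <<'E'
from h import *
d=np.load("top0.npz");im=d["pixels"][...,::-1]
cv2.imwrite("pics/tape.png",cv2.resize(im[110:230,25:145],None,fx=5,fy=5,interpolation=cv2.INTER_CUBIC))
for p in [(35,200),(73,200),(54,181),(54,219),(80,130),(114,122),(123,173),(88,178)]: print(p,onz(d,*p,.02).round(3))
E
```

```text
(35, 200) [0.521 0.608 0.02 ]
(73, 200) [0.52  0.504 0.02 ]
(54, 181) [0.573 0.557 0.02 ]
(54, 219) [0.469 0.555 0.02 ]
(80, 130) [0.714 0.488 0.02 ]
(114, 122) [0.736 0.394 0.02 ]
(123, 173) [0.594 0.367 0.02 ]
(88, 178) [0.581 0.463 0.02 ]
```

View pics/tape.png

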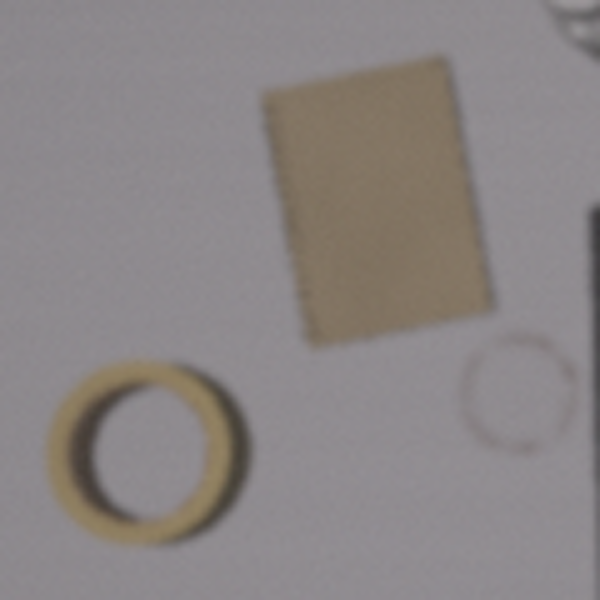

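```bash
cat > ik.py <<'E'
from kin import *
p=np.load('kp.npy')
lo=np.array([-2.96,-.89,.02,-1.34,0,-2.66]);hi=np.array([2.96,2.26,2.5,4.48,2.73,2.66])
def ik(P,M,seed):
    best=None
    rng=np.random.default_rng(0)
    for k in range(30):
        s=np.clip(seed if k==0 else seed+rng.normal(0,.8,6),lo+.01,hi-.01)
        f=lambda q:(lambda x,A:np.r_[x-P,.3*R.from_matrix(A@M.T).as_rotvec()])(*fk(q,p))
        r=least_squares(f,s,bounds=(lo,hi))
        if np.linalg.norm(r.fun)<1e-4 :
            c=np.abs(r.x-seed).max()
            if best is None or c<best[0]: best=(c,r.x)
            if k==0: break
    return None if best is None else best[1]
def pose(az,tilt,yaw):
    # tool y at azimuth az, tilt from down(90=horizontal); yaw=0: tool z up-most (x horizontal)
    a,t=np.radians([az,tilt]); y=np.array([np.sin(t)*np.cos(a),np.sin(t)*np.sin(a),-np.cos(t)])
    x=np.cross(y,[0,0,1]);x/=np.linalg.norm(x); z=np.cross(x,y)
    return np.c_[x,y,z]@ry(np.radians(yaw))
E
python3 - <<'E'
from ik import *
M0=pose(-93,89,0);print(M0.round(3))
seed=np.array([.5,.6,1.2,1.5,1.8,1.5])
hd=np.array([.513,.212,.094])
yv=M0[:,1]
for n,P,yaw in [("grasp",hd+.005*yv,0),("lift",hd+.005*yv+[0,0,.15],0),("bowl0",np.array([.56,-.19,.25]),0),("bowl50",np.array([.56,-.19,.2]),50),("bowl60",np.array([.56,-.19,.2]),60)]:
    for tl in (89,80):
        q=ik(P,pose(-93,tl,yaw),seed); print(n,tl,None if q is None else q.round(2))
        if q is not None and tl==89: sd=q
    seed=sd
E
```

```text
[[-0.999 -0.052 -0.001]
 [ 0.052 -0.998 -0.017]
 [ 0.    -0.017  1.   ]]
grasp 89 [ 0.74  1.18  0.98 -1.04  2.19 -2.37]
grasp 80 [ 0.74  1.07  1.05 -0.93  2.1  -2.34]
lift 89 [ 0.74  0.92  1.09 -1.14  2.26 -2.54]
lift 80 [ 0.74  0.83  1.12 -1.03  2.2  -2.51]
bowl0 89 None
bowl0 80 [ 0.18  0.44  1.68 -1.3   1.67 -2.56]
bowl50 89 None
bowl50 80 [ 0.18  0.53  1.67 -1.29  1.65 -1.61]
bowl60 89 None
bowl60 80 [ 0.18  0.53  1.67 -1.29  1.65 -1.43]
```

```bash
python3 - <<'E'
from ik import *
from bench import arm
s=arm.read_state(); q=np.array(s['qpos']); P=np.array(s['position']); M=R.from_rotvec(s['orientation']).as_matrix()
def step(q,P,M):
    f=lambda q:(lambda x,A:np.r_[x-P,.3*R.from_matrix(A@M.T).as_rotvec()])(*fk(q,p))
    r=least_squares(f,q); return r.x,np.linalg.norm(r.fun)
way=[P,np.array([.3,-.8,.8]),np.array([.5,-.45,.5]),np.array([.515,-.19,.3]),np.array([.515,-.19,.17])]
for a,b in zip(way[:-1],way[1:]):
    for k in range(1,21):
        q,e=step(q,a+(b-a)*k/20,M)
        if k%5==0: print(q.round(2),round(e,5))
print("tilts at bowl, no-limit q4 q6(yaw0)")
for tl in (89,85,80,75,70):
  for az in (-93,-97):
    for P in ([.515,-.19,.165],[.515,-.19,.25]):
        qq,e=step(np.array([.2,.5,1.6,-1.3,1.7,-2.5]),np.array(P),pose(az,tl,0));print(tl,az,P,qq.round(2),round(e,4))
E
```

```text
[-1.74  0.16  0.73  0.18  0.71 -0.25] 0.0
[-1.51  0.01  1.01 -0.21  0.58  0.06] 0.0
[-1.27 -0.04  1.17 -0.69  0.57  0.5 ] 0.0
[-1.05  0.01  1.23 -1.09  0.66  0.88] 0.0
[-0.88 -0.11  1.49 -1.34  0.77  1.16] 0.0
[-0.68 -0.16  1.67 -1.5   0.94  1.37] 0.0
[-0.48 -0.12  1.77 -1.59  1.14  1.53] 0.0
[-0.29 -0.    1.79 -1.61  1.34  1.68] 0.0
[-0.16  0.04  1.85 -1.59  1.46  1.77] 0.0
[-0.04  0.11  1.87 -1.55  1.57  1.87] 0.0
[ 0.08  0.22  1.85 -1.49  1.68  1.97] 0.0
[ 0.2   0.35  1.8  -1.41  1.77  2.06] 0.0
[ 0.2   0.42  1.8  -1.4   1.76  2.12] 0.0
[ 0.2   0.48  1.79 -1.39  1.75  2.18] 0.0
[ 0.2   0.55  1.77 -1.38  1.74  2.23] 0.0
[ 0.2   0.62  1.75 -1.38  1.73  2.28] 0.0
tilts at bowl, no-limit q4 q6(yaw0)
89 -93 [0.515, -0.19, 0.165] [ 0.2   0.63  1.75 -1.37  1.73 -2.31] 0.0
89 -93 [0.515, -0.19, 0.25] [ 0.2   0.45  1.79 -1.4   1.76 -2.45] 0.0
89 -97 [0.515, -0.19, 0.165] [ 0.19  0.67  1.68 -1.34  1.77 -2.33] 0.0
89 -97 [0.515, -0.19, 0.25] [ 0.19  0.5   1.73 -1.36  1.8  -2.46] 0.0
85 -93 [0.515, -0.19, 0.165] [ 0.2   0.58  1.77 -1.33  1.69 -2.34] 0.0
85 -93 [0.515, -0.19, 0.25] [ 0.2   0.4
[... 317 characters left out ...]
97 [0.515, -0.19, 0.165] [ 0.18  0.55  1.72 -1.24  1.68 -2.39] 0.0
80 -97 [0.515, -0.19, 0.25] [ 0.18  0.39  1.74 -1.26  1.72 -2.53] 0.0
75 -93 [0.515, -0.19, 0.165] [ 0.18  0.44  1.81 -1.22  1.58 -2.43] 0.0
75 -93 [0.515, -0.19, 0.25] [ 0.18  0.28  1.81 -1.23  1.63 -2.57] 0.0
75 -97 [0.515, -0.19, 0.165] [ 0.17  0.49  1.74 -1.19  1.63 -2.43] 0.0
75 -97 [0.515, -0.19, 0.25] [ 0.17  0.33  1.75 -1.2   1.68 -2.57] 0.0
70 -93 [0.515, -0.19, 0.165] [ 0.16  0.38  1.82 -1.17  1.53 -2.48] 0.0
70 -93 [0.515, -0.19, 0.25] [ 0.16  0.23  1.82 -1.16  1.59 -2.63] 0.0
70 -97 [0.515, -0.19, 0.165] [ 0.15  0.43  1.76 -1.13  1.58 -2.48] 0.0
70 -97 [0.515, -0.19, 0.25] [ 0.15  0.28  1.75 -1.14  1.65 -2.61] 0.0
```

```bash
python3 - <<'E'
from ik import *
from bench import arm
s=arm.read_state(); q=np.array(s['qpos']); P=np.array(s['position']); M=R.from_rotvec(s['orientation']).as_matrix()
def step(q,P,M):
    f=lambda q:(lambda x,A:np.r_[x-P,.3*R.from_matrix(A@M.T).as_rotvec()])(*fk(q,p))
    r=least_squares(f,q); return r.x,np.linalg.norm(r.fun)
way=[P,np.array([.1,-.75,.95]),np.array([.4,-.4,.9]),np.array([.5,-.1,.8]),np.array([.5,.15,.5]),np.array([.51,.3,.35]),np.array([.51,.3,.1])]
for a,b in zip(way[:-1],way[1:]):
    n=int(np.linalg.norm(b-a)/.04); print("->",b,"shift mm",(1000*(b-P)@M).round(0),'n',n)
    for k in range(1,n+1):
        q,e=step(q,a+(b-a)*k/n,M)
        if k%3==0 or k==n: print(q.round(2),round(e,5))
E
```

```text
-> [ 0.1  -0.75  0.95] shift mm [ -59. -167.  273.] n 8
[-1.78  0.12  0.71  0.23  0.77 -0.28] 0.0
[-1.57 -0.1   1.   -0.08  0.68 -0.05] 0.0
[-1.41 -0.19  1.13 -0.35  0.68  0.17] 0.0
-> [ 0.4 -0.4  0.9] shift mm [ -84. -531.  559.] n 11
[-1.13 -0.34  1.28 -0.73  0.79  0.45] 0.0
[-0.78 -0.39  1.34 -1.08  1.01  0.69] 0.0
[-0.44 -0.33  1.33 -1.34  1.26  0.84] 0.0
[-0.24 -0.24  1.28 -1.46  1.42  0.91] 0.0
-> [ 0.5 -0.1  0.8] shift mm [-179. -834.  655.] n 8
[ 0.02 -0.18  1.3  -1.59  1.65  1.  ] 0.0
[ 0.24 -0.05  1.24 -1.66  1.85  1.07] 0.0
[ 0.36  0.08  1.16 -1.69  1.97  1.11] 0.0
-> [0.5  0.15 0.5 ] shift mm [ -483. -1078.   676.] n 9
[ 0.49  0.16  1.26 -1.64  2.11  1.29] 0.0
[ 0.6   0.3   1.27 -1.55  2.22  1.48] 0.0
[ 0.7   0.5   1.2  -1.42  2.31  1.66] 0.0
-> [0.51 0.3  0.35] shift mm [ -634. -1226.   696.] n 5
[ 0.78  0.77  1.   -1.34  2.38  1.76] 0.0
[ 0.83  0.97  0.8  -1.31  2.42  1.78] 0.0
-> [0.51 0.3  0.1 ] shift mm [ -882. -1221.   724.] n 6
[ 0.83  1.13  0.78 -1.17  2.37  1.98] 0.0
[ 0.83  1.36  0.65 -1.08  2.33  2.1 ] 0.0
```

```bash
python3 -m pendant '[[[-8,-20,35],-8],[[-16,-40,70],-16],[[-24,-62,105],-24],[[-32,-84,140],-32],[[-40,-106,175],-40],[[-48,-128,210],-48],[[-54,-150,243],-56],[[-59,-167,273],-64],[[-61,-199,298],-72],[[-63,-231,323],-80],[[-66,-264,349],-88],[[-68,-297,375],-96],[[-70,-330,401],-104],[[-72,-363,427],-112],[[-74,-396,453],-120]]'; python3 st.py
```

```text
t: 8.5
position: [0.2886, -0.5268, 0.9206]
orientation: [-2.952, 0.068, 0.977]
force: [0.2, -1.4, -0.2]
finger_gap: 1.0
[-0.668 -0.386  1.348 -1.172  1.087 -1.353]
[[0.802, -0.051, -0.596], [-0.032, -0.999, 0.043], [-0.597, -0.016, -0.802]] tilt 89.11 az -92.9 [ 0.2886 -0.5268  0.9206] t 8.5
```

```bash
cat > plan.py <<'E'
from ik import *
from bench import arm
s=arm.read_state(); q=np.array(s['qpos']); P=np.array(s['position']); M=R.from_rotvec(s['orientation']).as_matrix()
def step(q,P,M,w=.3):
    f=lambda q:(lambda x,A:np.r_[x-P,w*R.from_matrix(A@M.T).as_rotvec()])(*fk(q,p))
    r=least_squares(f,np.clip(q,lo+.001,hi-.001),bounds=(lo,hi)); return r.x,r.fun
def tilt(A): return np.degrees(np.arccos(-A[2,1])).round(1),np.degrees(np.arctan2(A[1,1],A[0,1])).round(1)
E
python3 - <<'E'
from plan import *
P0=P
way=[P,np.array([.42,-.35,.75]),np.array([.5,-.1,.45]),np.array([.51,.15,.35]),np.array([.51,.31,.3])]
yaw=0
for a,b in zip(way[:-1],way[1:]):
    n=int(np.ceil(np.linalg.norm(b-a)/.04)); print("->",b,"shift mm",(1000*(b-P0)@M).round(0),'n',n)
    for k in range(1,n+1):
        yaw=max(yaw-6,-143)
        q,e=step(q,a+(b-a)*k/n,M@ry(np.radians(yaw)))
        if k%3==0 or k==n: x,A=fk(q,p);print(q.round(2),np.linalg.norm(e[:3]).round(4),tilt(A),A[2].round(2),yaw)
E
```

```text
-> [ 0.42 -0.35  0.75] shift mm [ 202. -181.   66.] n 7
[-0.42 -0.42  1.5  -1.34  1.25 -1.49] 0.0034 (np.float64(87.6), np.float64(-91.8)) [-0.81 -0.04 -0.58] -18
[-0.23 -0.39  1.55 -1.34  1.4  -1.72] 0.0124 (np.float64(82.0), np.float64(-89.1)) [-0.94 -0.14 -0.3 ] -36
[-0.17 -0.36  1.55 -1.34  1.46 -1.78] 0.0134 (np.float64(80.2), np.float64(-88.8)) [-0.96 -0.17 -0.2 ] -42
-> [ 0.5  -0.1   0.45] shift mm [ 437. -430.  270.] n 10
[ 0.01 -0.29  1.63 -1.34  1.64 -1.91] 0.0103 (np.float64(76.2), np.float64(-90.2)) [-0.97 -0.24  0.11] -60
[ 0.18 -0.13  1.67 -1.34  1.81 -1.98] 0.0099 (np.float64(76.7), np.float64(-93.5)) [-0.88 -0.23  0.41] -78
[ 0.32  0.09  1.68 -1.34  1.94 -2.05] 0.0123 (np.float64(81.8), np.float64(-94.7)) [-0.73 -0.14  0.67] -96
[ 0.36  0.17  1.67 -1.34  1.96 -2.09] 0.0102 (np.float64(83.9), np.float64(-94.5)) [-0.66 -0.11  0.75] -102
-> [0.51 0.15 0.35] shift mm [ 497. -678.  355.] n 7
[ 0.52  0.37  1.56 -1.34  2.1  -2.31] 0.0 (np.float64(89.1), np.float64(-92.9)) [-0.4  -0.02  0.92] -120
[ 0.65  0.59  1.35 -1.26  2.21 -2.57] 0.0 (np.float64(89.1), np.float64(-92.9)) [-0.09 -0.02  1.  ] -138
[ 0.69  0.67  1.26 -1.24  2.25 -2.65] 0.0 (np.float64(89.1), np.float64(-92.9)) [-0.01 -0.02  1.  ] -143
-> [0.51 0.31 0.3 ] shift mm [ 521. -837.  402.] n 5
[ 0.78  0.88  1.   -1.22  2.34 -2.66] 0.0028 (np.float64(88.9), np.float64(-92.8)) [-0.02 -0.02  1.  ] -143
[ 0.84  1.02  0.82 -1.22  2.4  -2.66] 0.0107 (np.float64(88.2), np.float64(-92.4)) [-0.04 -0.03  1.  ] -143
```

```bash
python3 -m pendant '[[[29,-26,9],-6],[[58,-52,19],-12],[[87,-78,28],-18],[[115,-103,38],-24],[[144,-129,47],-30],[[173,-155,57],-36],[[202,-181,66],-42],[[226,-206,86],-48],[[249,-231,107],-54],[[273,-256,127],-60],[[296,-281,148],-66],[[320,-306,168],-72],[[343,-330,188],-78],[[367,-355,209],-84],[[390,-380,229],-90],[[413,-405,250],-96]]'; python3 st.py
```

```text
t: 10.1
position: [0.4028, -0.3566, 0.6409]
orientation: [-1.304, -0.282, 2.75]
force: [0.7, -0.1, -0.2]
finger_gap: 0.998
[-0.16  -0.433  1.787 -1.336  1.459 -2.502]
[[-0.633, 0.002, -0.774], [0.155, -0.979, -0.13], [-0.758, -0.202, 0.62]] tilt 78.35 az -89.9 [ 0.4028 -0.3566  0.6409] t 10.1
```

```bash
cat > go.py <<'E'
from plan import *
import sys
def run(way,yaws,st=.04):
    global q
    cur=P;y0=0
    for b,y in zip(way,yaws):
        b=np.array(b);n=max(int(np.ceil(np.linalg.norm(b-cur)/st)),int(np.ceil(abs(y-y0)/7))); print("->",b,"shift mm",(1000*(b-P)@M).round(0).tolist(),'yaw',y,'n',n)
        for k in range(1,n+1):
            q,e=step(q,cur+(b-cur)*k/n,M@ry(np.radians(y0+(y-y0)*k/n)))
            if k%4==0 or k==n: x,A=fk(q,p);print("  ",q.round(2).tolist(),np.linalg.norm(e[:3]).round(4),tilt(A),A[2].round(2))
        cur=b;y0=y
print("yaw to level", np.degrees(np.arctan2(M[2,0],M[2,2])).round(1))
E
python3 - <<'E'
from go import *
run([[.5,-.1,.45],[.51,.15,.35],[.51,.33,.25],[.51,.33,.1]],[-25,-40,-45,-50.7])
E
```

```text
yaw to level -50.7
-> [ 0.5  -0.1   0.45] shift mm [123.0, -213.0, -227.0] yaw -25 n 9
   [0.1, -0.28, 1.81, -1.34, 1.68, -2.47] 0.0006 (np.float64(76.6), np.float64(-89.9)) [-0.62 -0.23  0.75]
   [0.32, -0.02, 1.74, -1.31, 1.84, -2.42] 0.0 (np.float64(78.4), np.float64(-89.9)) [-0.47 -0.2   0.86]
   [0.36, 0.06, 1.7, -1.29, 1.87, -2.42] 0.0 (np.float64(78.4), np.float64(-89.9)) [-0.43 -0.2   0.88]
-> [0.51 0.15 0.35] shift mm [231.0, -437.0, -329.0] yaw -40 n 7
   [0.57, 0.32, 1.52, -1.19, 2.05, -2.42] 0.0 (np.float64(78.4), np.float64(-89.9)) [-0.29 -0.2   0.94]
   [0.7, 0.55, 1.3, -1.12, 2.15, -2.46] 0.0 (np.float64(78.4), np.float64(-89.9)) [-0.18 -0.2   0.96]
-> [0.51 0.33 0.25] shift mm [335.0, -593.0, -414.0] yaw -45 n 6
   [0.81, 0.85, 0.99, -1.05, 2.25, -2.47] 0.0 (np.float64(78.4), np.float64(-89.9)) [-0.13 -0.2   0.97]
   [0.86, 1.03, 0.76, -1.05, 2.31, -2.51] 0.0 (np.float64(78.4), np.float64(-89.9)) [-0.1  -0.2   0.97]
-> [0.51 0.33 0.1 ] shift mm [449.0, -563.0, -507.0] yaw -50.7 n 4
   [0.86, 1.26, 0.69, -0.94, 2.23, -2.45] 0.0 (np.float64(78.4), np.float64(-89.9)) [-0.   -0.2   0.98]
```

```bash
python3 -m pendant '[[[14,-24,-25],-3],[[27,-47,-50],-6],[[41,-71,-76],-8],[[55,-95,-101],-11],[[68,-118,-126],-14],[[82,-142,-151],-17],[[96,-166,-177],-20],[[110,-190,-202],-22],[[123,-213,-227],-25],[[138,-245,-242],-27],[[154,-277,-256],-29],[[169,-309,-271],-31],[[185,-341,-285],-33],[[200,-373,-300],-36],[[216,-405,-314],-38],[[231,-437,-329],-40],[[251,-468,-346],-41],[[272,-499,-363],-42],[[292,-531,-380],-43]]'; python3 st.py
```

```text
t: 12.0
position: [0.5107, 0.2596, 0.2909]
orientation: [-0.211, -0.32, 3.108]
force: [1.3, -0.2, 0.1]
finger_gap: 1.003
[ 0.804  0.823  1.017 -1.058  2.244 -2.467]
[[-0.991, 0.003, -0.135], [0.024, -0.979, -0.202], [-0.133, -0.204, 0.97]] tilt 78.25 az -89.8 [0.5107 0.2596 0.2909] t 12.0
```

```bash
python3 -m pendant '[[[5,-20,-34],-3],[[9,-38,-68],-5],[[14,-55,-102],-8],[[14,-55,-102],-8]]'; python3 st.py; python3 - <<'E'
from h import *
from bench import arm
s=arm.read_state();d=arm.snapshot('wrist');np.savez('w2.npz',pose_p=s['position'],pose_r=s['orientation'],**d)
cv2.imwrite('pics/w2.png',d['pixels'][...,::-1])
d=arm.snapshot('scene');cv2.imwrite('pics/s2.png',d['pixels'][...,::-1])
E
```

```text
t: 12.4
position: [0.5083, 0.3354, 0.1933]
orientation: [-0.023, 0.309, -3.119]
force: [-1.1, 0.0, -1.1]
finger_gap: 1.0
[ 0.87   1.122  0.736 -1.01   2.291 -2.561]
[[-1.0, 0.005, 0.015], [-0.008, -0.98, -0.196], [0.014, -0.196, 0.98]] tilt 78.67 az -89.7 [0.5083 0.3354 0.1933] t 12.4
```

View pics/w2.png

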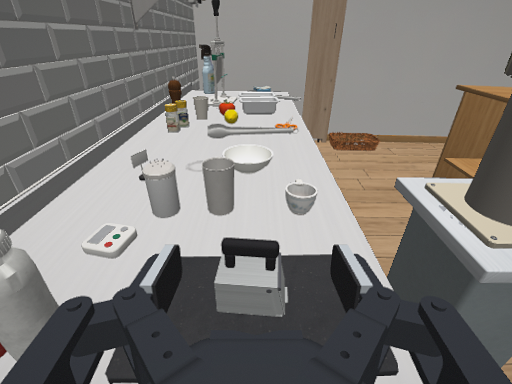

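View pics/s2.png

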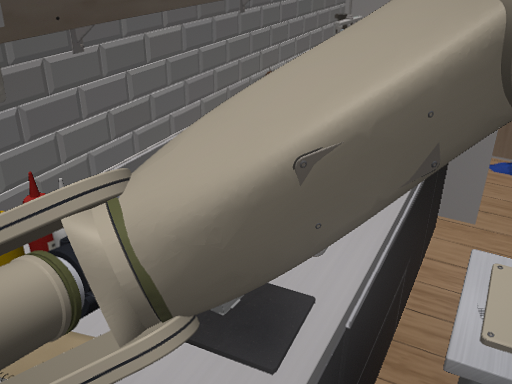

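```bash
python3 - <<'E'
from h import *
d=np.load('w2.npz');im=d['pixels'][...,::-1]
c=cv2.resize(im[225:325,180:320],None,fx=5,fy=5,interpolation=cv2.INTER_CUBIC)
M=R.from_rotvec(d['pose_r']).as_matrix();mt=d['mount'];Rw=M@mt[:3,:3];pos=M@mt[:3,3]+d['pose_p']
D={k:d[k] for k in('mtx','k1')}
# overlay model
mid=np.array([.514,.213,.038]);C=R.from_euler('z',-3.6,degrees=True).as_matrix()
for z,hx,hy,cx,col in [(.026,.04,.028,0,(0,0,255)),(-.026,.04,.028,0,(0,0,255)),(.066,.033,.007,.002,(0,255,0)),(.046,.033,.007,.002,(0,255,0))]:
    B=np.array([[cx-hx,-hy,z],[cx+hx,-hy,z],[cx+hx,hy,z],[cx-hx,hy,z]])@C.T+mid
    pp=(proj(D,B,Rw,pos)-[180,225]+.5)*5-.5
    cv2.polylines(c,[pp.astype(np.int32)],True,col,1)
cv2.imwrite('pics/w2c.png',c)
E
```

```text
(no output)
```

View pics/w2c.png

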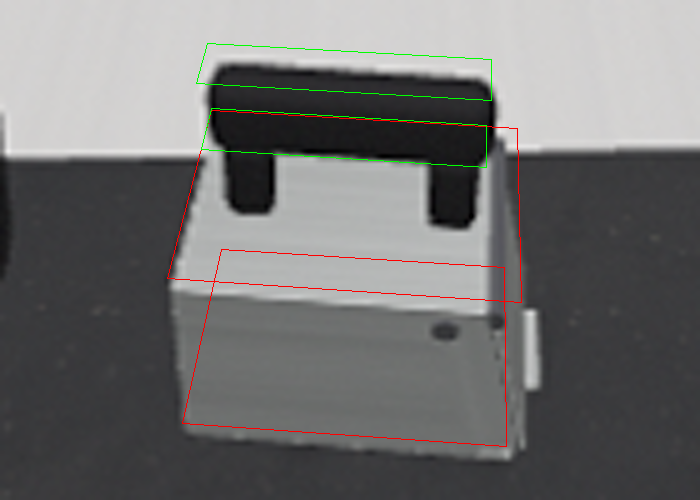

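```bash
python3 - <<'E'
from go import *
for b in ([.5144,.315,.15],[.5144,.315,.093],[.5144,.205,.093]): print((1000*(np.array(b)-P)@M).round(1))
E
```

```text
yaw to level 0.2
[ -4.4  29.4 -45.1]
[  -4.7   40.9 -100.9]
[ -4.1 148.6 -78.7]
```

```bash
python3 -m pendant '[[[-2,15,-23],0],[[-4,29,-45],0],[[-5,35,-73],0],[[-5,41,-101],0],[[-5,41,-101],0]]' 1 70; python3 st.py; python3 - <<'E'
from h import *
from bench import arm
s=arm.read_state();d=arm.snapshot('wrist');np.savez('w3.npz',pose_p=s['position'],pose_r=s['orientation'],**d)
cv2.imwrite('pics/w3.png',d['pixels'][...,::-1])
E
```

```text
t: 13.0
position: [0.5147, 0.3135, 0.092]
orientation: [-0.009, 0.317, -3.122]
force: [-0.4, -1.7, 0.0]
finger_gap: 0.996
[ 0.846  1.238  0.741 -0.941  2.204 -2.435]
[[-1.0, 0.003, 0.006], [-0.004, -0.98, -0.201], [0.005, -0.201, 0.98]] tilt 78.4 az -89.8 [0.5147 0.3135 0.092 ] t 13.0
```

View pics/w3.png

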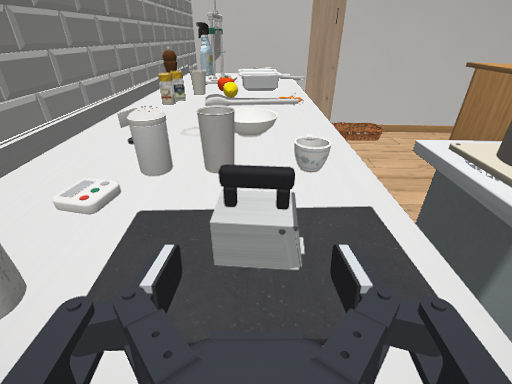

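```bash
python3 -m pendant '[[[0,30,7],0],[[0,60,13],0],[[0,85,18],0],[[0,106,23],0],[[0,106,23],0]]'; python3 st.py; python3 - <<'E'
from h import *
from bench import arm
s=arm.read_state();d=arm.snapshot('wrist');np.savez('w4.npz',pose_p=s['position'],pose_r=s['orientation'],**d)
cv2.imwrite('pics/w4.png',d['pixels'][100:,100:412][...,::-1].repeat(2,0).repeat(2,1))
E
```

```text
t: 13.55
position: [0.5168, 0.2042, 0.0994]
orientation: [0.002, 0.323, -3.123]
force: [-0.2, 0.8, 0.2]
finger_gap: 1.001
[ 0.747  1.01   1.115 -0.942  2.045 -2.349]
[[-1.0, 0.002, -0.001], [-0.002, -0.979, -0.205], [-0.001, -0.205, 0.979]] tilt 78.2 az -89.9 [0.5168 0.2042 0.0994] t 13.55
```

View pics/w4.png

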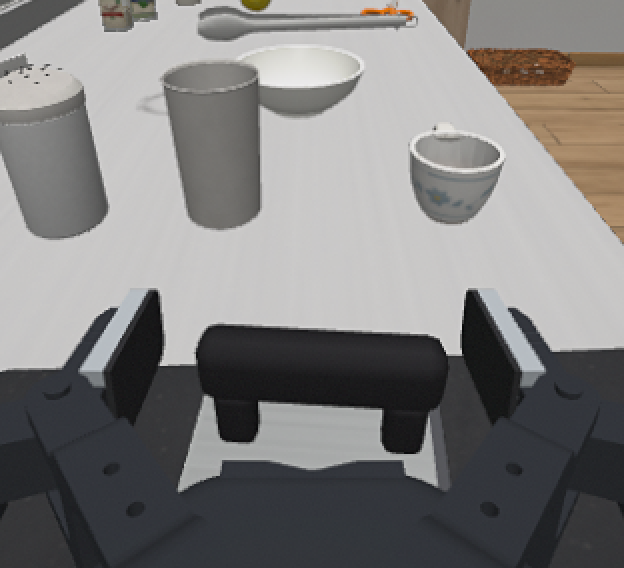

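```bash
python3 -m pendant '[[[2,0,-6],0],[[2,0,-6],0],[[2,0,-6],0]]' ; python3 -m pendant '[[[0,0,0],0],[[0,0,0],0],[[0,0,0],0],[[0,0,0],0],[[0,0,0],0],[[0,0,0],0]]' -1 70; python3 st.py; python3 - <<'E'
from h import *
from bench import arm
d=arm.snapshot('wrist')
cv2.imwrite('pics/w5.png',d['pixels'][100:,100:412][...,::-1].repeat(2,0).repeat(2,1))
E
```

```text
t: 13.9
position: [0.515, 0.2078, 0.0938]
orientation: [0.004, 0.325, -3.121]
force: [-0.4, 0.0, -0.3]
finger_gap: 1.0
t: 14.5
position: [0.5151, 0.2079, 0.094]
orientation: [0.004, 0.325, -3.121]
force: [-1.6, 2.4, 3.1]
finger_gap: 0.75
[ 0.753  1.02   1.108 -0.937  2.045 -2.342]
[[-1.0, 0.004, -0.002], [-0.003, -0.979, -0.206], [-0.003, -0.206, 0.979]] tilt 78.12 az -89.8 [0.5151 0.2079 0.094 ] t 14.5
```

View pics/w5.png

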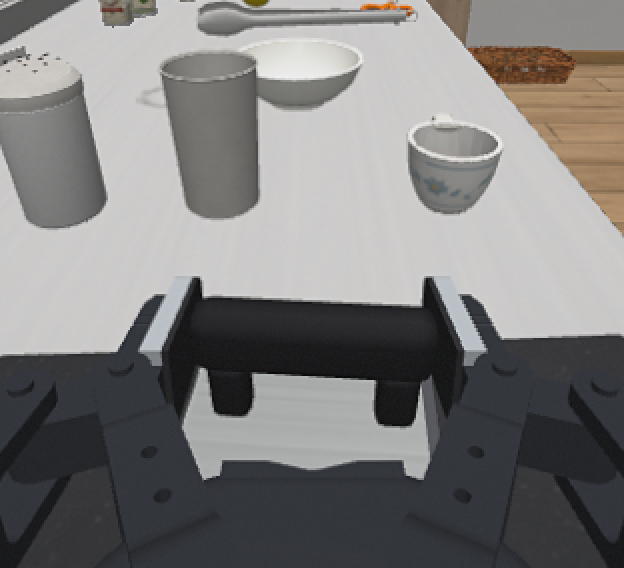

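```bash
python3 - <<'E'
from go import *
run([[.515,.208,.24],[.515,.05,.24],[.515,-.19,.24],[.515,-.19,.175],[.515,-.19,.175]],[0,0,0,0,55])
E
```

```text
yaw to level -0.2
-> [0.515 0.208 0.24 ] shift mm [-0.0, -30.0, 143.0] yaw 0 n 4
   [0.75, 0.79, 1.17, -1.02, 2.14, -2.51] 0.0 (np.float64(78.1), np.float64(-89.8)) [-0.   -0.21  0.98]
-> [0.515 0.05  0.24 ] shift mm [0.0, 124.0, 175.0] yaw 0 n 4
   [0.57, 0.54, 1.53, -1.08, 1.94, -2.48] 0.0 (np.float64(78.1), np.float64(-89.8)) [-0.   -0.21  0.98]
-> [ 0.515 -0.19   0.24 ] shift mm [1.0, 359.0, 225.0] yaw 0 n 6
   [0.33, 0.36, 1.78, -1.21, 1.73, -2.5] 0.0 (np.float64(78.1), np.float64(-89.8)) [-0.   -0.21  0.98]
   [0.19, 0.3, 1.86, -1.29, 1.61, -2.52] 0.0 (np.float64(78.1), np.float64(-89.8)) [-0.   -0.21  0.98]
-> [ 0.515 -0.19   0.175] shift mm [1.0, 373.0, 161.0] yaw 0 n 2
   [0.19, 0.43, 1.85, -1.29, 1.58, -2.41] 0.0 (np.float64(78.1), np.float64(-89.8)) [-0.   -0.21  0.98]
-> [ 0.515 -0.19   0.175] shift mm [1.0, 373.0, 161.0] yaw 55 n 8
   [0.19, 0.43, 1.85, -1.29, 1.58, -1.93] 0.0 (np.float64(78.1), np.float64(-89.8)) [-0.45 -0.21  0.87]
   [0.19, 0.43, 1.85, -1.29, 1.58, -1.45] 0.0 (np.float64(78.1), np.float64(-89.8)) [-0.8  -0.21  0.56]
```

```bash
python3 -m pendant '[[[0,-2,10],0],[[0,-6,30],0],[[0,-12,60],0],[[0,-19,90],0],[[0,-25,120],0],[[0,-29,138],0],[[0,-30,143],0],[[0,-30,143],0]]'; python3 st.py; python3 - <<'E'
from h import *
from bench import arm
d=arm.snapshot('wrist')
cv2.imwrite('pics/w6.png',d['pixels'][...,::-1])
d=arm.snapshot('scene')
cv2.imwrite('pics/s6.png',d['pixels'][...,::-1])
d=arm.snapshot('top')
cv2.imwrite('pics/t6.png',d['pixels'][...,::-1])
E
```

```text
t: 15.35
position: [0.5147, 0.2078, 0.2401]
orientation: [0.004, 0.326, -3.121]
force: [0.2, -0.0, -2.4]
finger_gap: 0.757
[ 0.753  0.789  1.168 -1.018  2.14  -2.504]
[[-1.0, 0.004, -0.002], [-0.003, -0.978, -0.207], [-0.003, -0.207, 0.978]] tilt 78.06 az -89.8 [0.5147 0.2078 0.2401] t 15.35
```

View pics/w6.png

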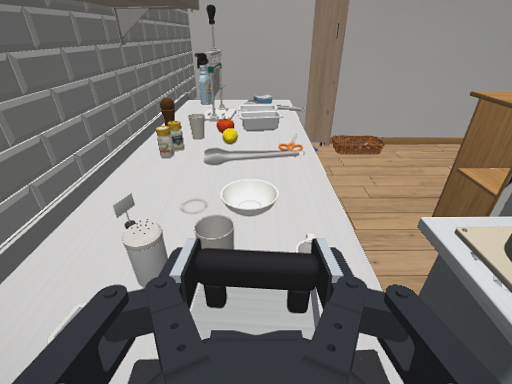

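View pics/s6.png

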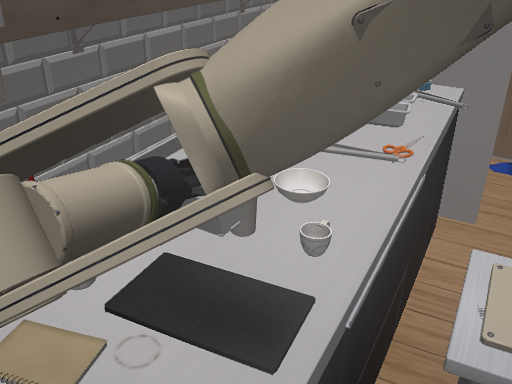

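View pics/t6.png

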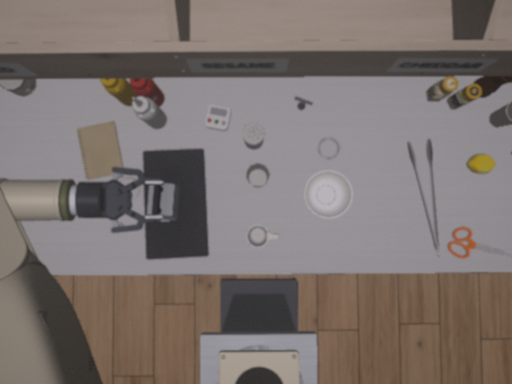

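```bash
python3 - <<'E'
from go import *
# caddy frame in tool: caddy upright aligned with x_c=+X
Mg=pose(-89.8,78.06,0); 
off=Mg.T@(np.array([.5144,.2125,.094])-np.array([.5151,.2079,.094]))
Cg=R.from_euler('z',0.2,degrees=True).as_matrix()
Crel=Mg.T@Cg
for yaw in (0,40,45,50,55):
    Mt=Mg@ry(np.radians(yaw)); C=Mt@Crel; h=Mt@off
    L=lambda v:(h+C@np.array(v)).round(4)
    print(yaw,'handle',h.round(4),'lip',L([-.042,0,-.079]),'lipL',L([-.042,.028,-.079]),'lipR',L([-.042,-.028,-.079]),'hinge',L([-.042,0,-.03]),'front',(C@[-1,0,0]).round(3),'tilt',np.degrees(np.arccos(C[2,2])).round(1))
run([[.515,.04,.24],[.515,-.2,.24],[.515,-.2,.18]],[0,0,0])
E
```

```text
yaw to level -0.0
0 handle [-0.0007  0.0046 -0.    ] lip [-0.0427  0.0045 -0.079 ] lipL [-0.0428  0.0325 -0.079 ] lipR [-0.0426 -0.0235 -0.079 ] hinge [-0.0427  0.0045 -0.03  ] front [-1.    -0.003 -0.   ] tilt 0.0
40 handle [ 0.0001  0.0046 -0.0002] lip [ 0.0176  0.0066 -0.0879] lipL [ 0.0212  0.0343 -0.0866] lipR [ 0.0139 -0.0212 -0.0893] hinge [-0.0132  0.0088 -0.0499] front [-0.767  0.13  -0.629] tilt 39.1
45 handle [ 0.0002  0.0046 -0.0002] lip [ 0.0251  0.0062 -0.0861] lipL [ 0.0291  0.0339 -0.0844] lipR [ 0.0211 -0.0215 -0.0878] hinge [-0.0088  0.009  -0.0508] front [-0.708  0.144 -0.692] tilt 44.0
50 handle [ 0.0003  0.0046 -0.0002] lip [ 0.0325  0.0057 -0.0836] lipL [ 0.0368  0.0333 -0.0816] lipR [ 0.0281 -0.0219 -0.0857] hinge [-0.0043  0.0091 -0.0514] front [-0.643  0.156 -0.749] tilt 48.8
55 handle [ 0.0004  0.0046 -0.0002] lip [ 0.0396  0.0051 -0.0806] lipL [ 0.0442  0.0326 -0.0781] lipR [ 0.0349 -0.0224 -0.083 ] hinge [ 0.0003  0.0092 -0.0516] front [-0.574  0.167 -0.801] tilt 53.7
-> [0.515 0.04  0.24 ] shift mm [-0.0, 163.0, 36.0] yaw 0 n 5
   [0.6, 0.58, 1.49, -1.07, 1.97, -2.48] 0.0 (np.float64(78.2), np.float64(-89.8)) [-0.   -0.2   0.98]
   [0.56, 0.53, 1.55, -1.09, 1.93, -2.48] 0.0 (np.float64(78.2), np.float64(-89.8)) [-0.   -0.2   0.98]
-> [ 0.515 -0.2    0.24 ] shift mm [1.0, 398.0, 85.0] yaw 0 n 6
   [0.32, 0.35, 1.79, -1.22, 1.71, -2.51] 0.0 (np.float64(78.2), np.float64(-89.8)) [-0.   -0.2   0.98]
   [0.18, 0.29, 1.87, -1.3, 1.6, -2.53] 0.0 (np.float64(78.2), np.float64(-89.8)) [-0.   -0.2   0.98]
-> [ 0.515 -0.2    0.18 ] shift mm [1.0, 411.0, 26.0] yaw 0 n 2
   [0.18, 0.41, 1.86, -1.3, 1.57, -2.42] 0.0 (np.float64(78.2), np.float64(-89.8)) [-0.   -0.2   0.98]
```

```bash
python3 -m pendant '[[[0,10,2],0],[[0,33,7],0],[[0,65,14],0],[[0,98,21],0],[[0,131,29],0],[[0,163,36],0],[[-1,198,43],0],[[-1,235,51],0],[[-1,272,58],0],[[-2,308,66],0],[[-2,345,74],0],[[-2,375,80],0],[[-2,392,84],0],[[-2,398,85],0],[[-2,398,85],0]]'; python3 st.py
```

```text
t: 17.0
position: [0.5167, -0.2004, 0.2393]
orientation: [-0.002, 0.323, -3.123]
force: [0.2, 0.5, -1.4]
finger_gap: 0.754
[ 0.174  0.298  1.865 -1.304  1.596 -2.529]
[[-1.0, 0.002, 0.002], [-0.002, -0.979, -0.204], [0.001, -0.204, 0.979]] tilt 78.2 az -89.9 [ 0.5167 -0.2004  0.2393] t 17.0
```

```bash
python3 - <<'E'
from go import *
for b in ([.517,-.2,.165],): print((1000*(np.array(b)-P)@M).round(1))
d=arm.snapshot('scene')
cv2.imwrite('pics/s7.png',d['pixels'][...,::-1])
d=arm.snapshot('top')
cv2.imwrite('pics/t7.png',d['pixels'][...,::-1])
E
```

```text
yaw to level 0.1
[ -0.4  14.8 -72.8]
```

View pics/s7.png

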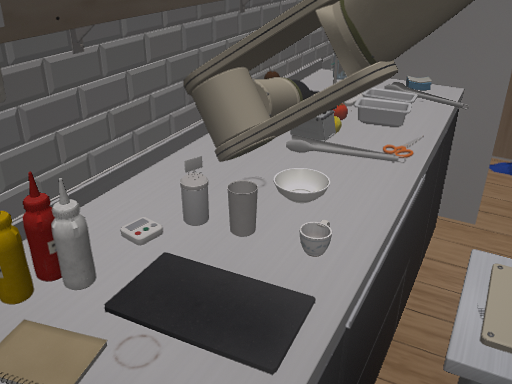

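View pics/t7.png

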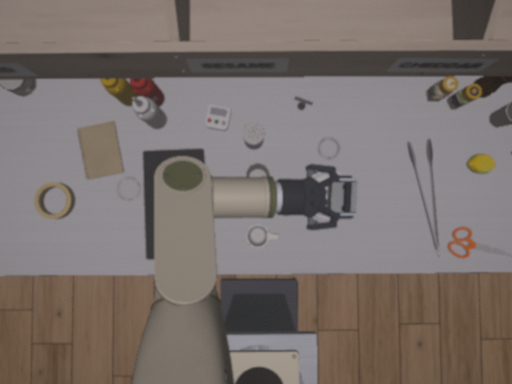

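```bash
python3 -m pendant '[[[0,4,-20],0],[[0,9,-45],0],[[0,13,-66],0],[[0,15,-73],0],[[0,15,-73],0]]'; python3 -m pendant '[[[0,0,0],4],[[0,0,0],8],[[0,0,0],12],[[0,0,0],16],[[0,0,0],20],[[0,0,0],24],[[0,0,0],28],[[0,0,0],32],[[0,0,0],36],[[0,0,0],40],[[0,0,0],43],[[0,0,0],46],[[0,0,0],46],[[0,0,0],46],[[0,0,0],46]]'; python3 st.py; python3 - <<'E'
from h import *
from bench import arm
for n in('scene','top','wrist'):
    d=arm.snapshot(n);cv2.imwrite(f'pics/{n}8.png',d['pixels'][...,::-1])
    if n=='scene': cv2.imwrite('pics/s8c.png',cv2.resize(d['pixels'][80:230,220:400][...,::-1],None,fx=4,fy=4,interpolation=cv2.INTER_CUBIC))
    if n=='top': cv2.imwrite('pics/t8c.png',cv2.resize(d['pixels'][130:270,250:400][...,::-1],None,fx=4,fy=4,interpolation=cv2.INTER_CUBIC))
E
```

```text
t: 17.6
position: [0.5172, -0.1983, 0.1641]
orientation: [-0.005, 0.322, -3.121]
force: [-0.3, -0.1, -1.9]
finger_gap: 0.753
t: 19.1
position: [0.5176, -0.1981, 0.1647]
orientation: [-1.187, -0.293, 2.812]
force: [0.2, 0.0, -2.9]
finger_gap: 0.757
[ 0.179  0.452  1.846 -1.302  1.562 -1.598]
[[-0.698, 0.005, -0.716], [0.143, -0.979, -0.146], [-0.702, -0.204, 0.682]] tilt 78.23 az -89.7 [ 0.5176 -0.1981  0.1647] t 19.1
```

View pics/s8c.png

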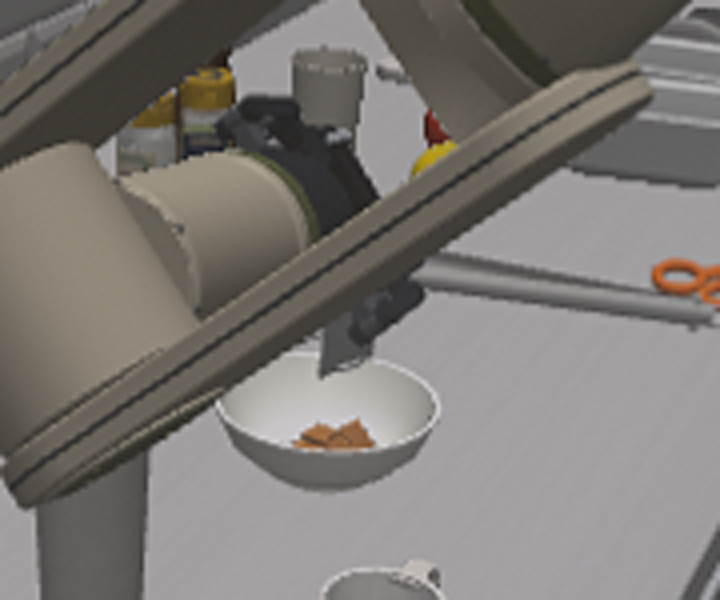

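View pics/wrist8.png

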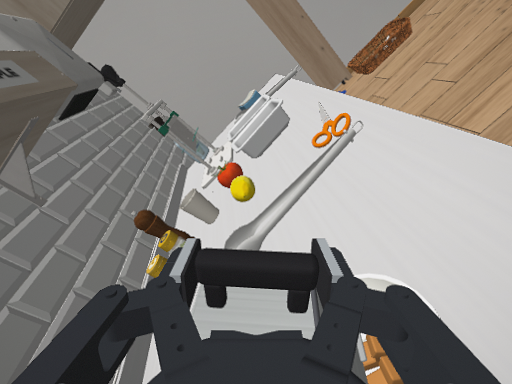

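View pics/t8c.png

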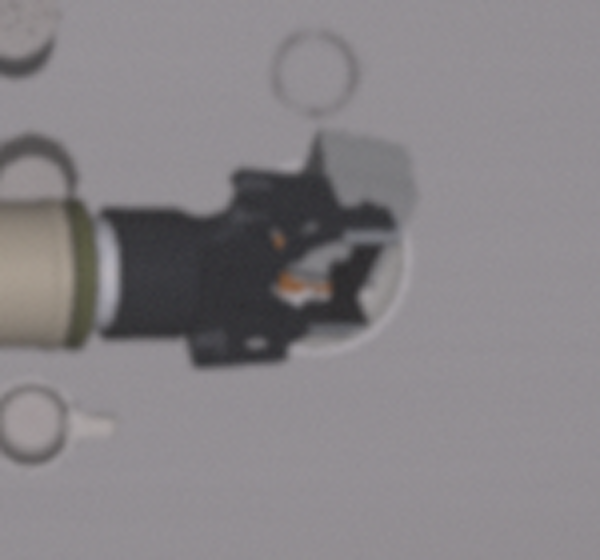

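```bash
python3 -m pendant '[[[0,0,0],4],[[0,0,0],7],[[0,0,0],7],[[0,0,0],7],[[0,0,0],4],[[0,0,0],7],[[0,0,0],7],[[0,0,0],7]]'; python3 -m pendant '[[[0,0,0],-4],[[0,0,0],-8],[[0,0,0],-12],[[0,0,0],-17],[[0,0,0],-22],[[0,0,0],-27],[[0,0,0],-32],[[0,0,0],-37],[[0,0,0],-42],[[0,0,0],-47],[[0,0,0],-51],[[0,0,0],-53],[[0,0,0],-53]]'; python3 -m pendant '[[[0,-8,25],0],[[0,-15,70],0],[[0,-15,75],0],[[0,-15,75],0]]'; python3 st.py; python3 - <<'E'
from h import *
from bench import arm
for n in('scene','wrist'):
    d=arm.snapshot(n);cv2.imwrite(f'pics/{n}9.png',d['pixels'][...,::-1])
    if n=='scene': cv2.imwrite('pics/s9c.png',cv2.resize(d['pixels'][80:230,220:400][...,::-1],None,fx=4,fy=4,interpolation=cv2.INTER_CUBIC))
E
```

```text
t: 20.05
position: [0.5173, -0.1982, 0.1642]
orientation: [-1.349, -0.284, 2.726]
force: [0.4, -0.2, -2.5]
finger_gap: 0.757
t: 21.35
position: [0.5173, -0.1982, 0.1642]
orientation: [-0.012, 0.322, -3.12]
force: [0.6, -0.3, -1.3]
finger_gap: 0.756
t: 21.75
position: [0.5185, -0.1988, 0.2424]
orientation: [-0.005, 0.323, -3.12]
force: [0.4, -0.5, -1.7]
finger_gap: 0.753
[ 0.177  0.294  1.862 -1.304  1.597 -2.538]
[[-1.0, 0.005, 0.004], [-0.006, -0.979, -0.205], [0.003, -0.205, 0.979]] tilt 78.19 az -89.7 [ 0.5185 -0.1988  0.2424] t 21.75
```

View pics/s9c.png

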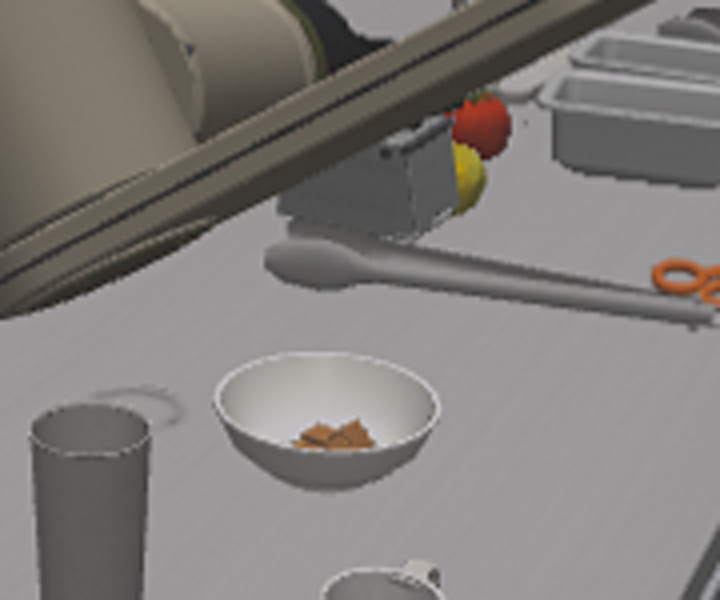

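View pics/wrist9.png

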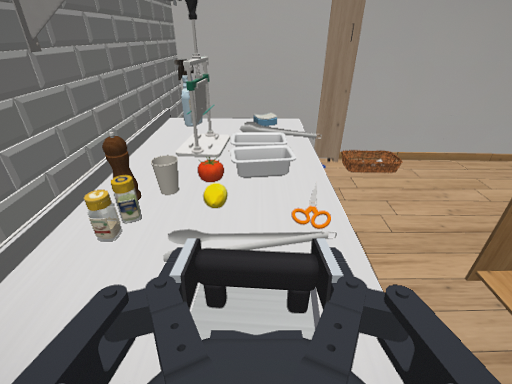

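```bash
python3 -m pendant '[[[0,-10,-2],0],[[0,-33,-7],0],[[0,-65,-14],0],[[0,-98,-21],0],[[0,-131,-28],0],[[0,-163,-35],0],[[0,-175,-38],0],[[0,-175,-38],0]]'; python3 - <<'E'
from h import *
from bench import arm
d=arm.snapshot('top');cv2.imwrite('pics/t10.png',cv2.resize(d['pixels'][150:240,290:370][...,::-1],None,fx=7,fy=6.6,interpolation=cv2.INTER_CUBIC))
E
python3 st.py
```

```text
t: 22.65
position: [0.5163, -0.018, 0.237]
orientation: [-0.017, 0.321, -3.118]
force: [0.0, 0.2, -2.1]
finger_gap: 0.752
[ 0.478  0.463  1.653 -1.135  1.85  -2.495]
[[-1.0, 0.005, 0.011], [-0.007, -0.979, -0.204], [0.01, -0.204, 0.979]] tilt 78.25 az -89.7 [ 0.5162 -0.0192  0.2371] t 22.7
```

View pics/t10.png

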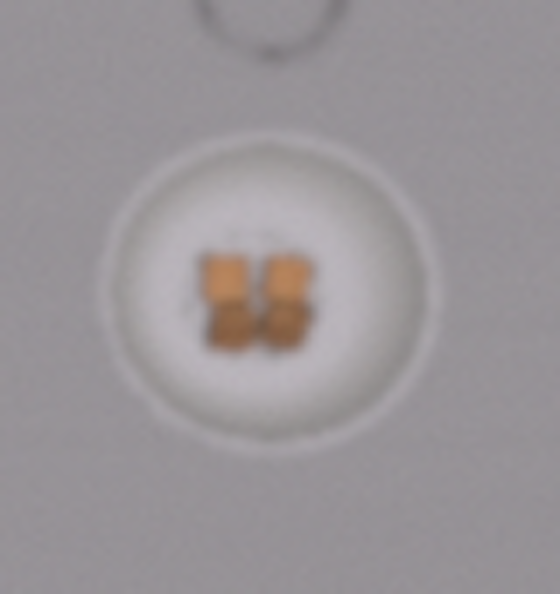

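```bash
python3 -m pendant '[[[0,-20,-4],0],[[0,-50,-10],0],[[1,-85,-17],0],[[1,-120,-25],0],[[1,-155,-32],0],[[1,-190,-39],0],[[1,-215,-44],0],[[1,-222,-45],0],[[1,-222,-45],0]]'; python3 - <<'E'
from go import *
for b in ([.515,.208,.11],[.515,.208,.0945]): print((1000*(np.array(b)-P)@M).round(1))
print(P)
E
```

```text
t: 23.6
position: [0.5137, 0.2071, 0.2377]
orientation: [-0.018, 0.32, -3.119]
force: [-0.4, -0.1, -2.1]
finger_gap: 0.758
yaw to level 0.6
[  -2.6   25.  -125.2]
[  -2.8   28.2 -140.4]
[0.51373131 0.20708571 0.23767565]
```

```bash
python3 -m pendant '[[[0,5,-25],0.8],[[-1,13,-65],0.8],[[-2,20,-100],0.8],[[-2,24,-120],0.8],[[-3,25,-125],0.8],[[-3,25,-125],0.8]]'; python3 - <<'E'
from go import *
for b in ([.515,.208,.0945],): print((1000*(np.array(b)-P)@M).round(1))
print(P)
for n in('scene','top'):
    d=arm.snapshot(n);cv2.imwrite(f'pics/{n}11.png',d['pixels'][...,::-1])
E
```

```text
t: 24.2
position: [0.5154, 0.2063, 0.1098]
orientation: [0.002, 0.317, -3.123]
force: [-0.4, 0.4, -0.4]
finger_gap: 0.755
yaw to level -0.1
[  0.5   1.5 -15.4]
[0.51544317 0.20634622 0.10984699]
```

View pics/scene11.png

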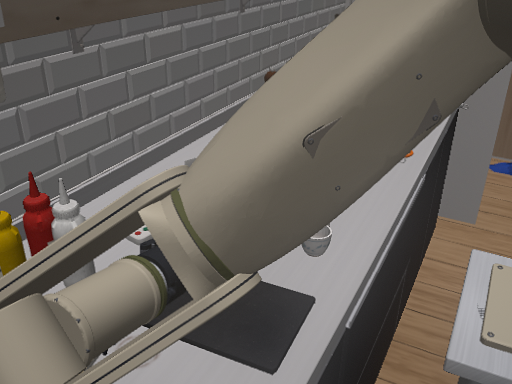

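```bash
python3 -m pendant '[[[0,1,-5],0],[[0,2,-9],0],[[0,2,-12],0],[[0,3,-13],0],[[0,3,-13],0]]'; python3 -m pendant '[[[0,0,-1],0],[[0,0,-2],0],[[0,0,-2],0]]'; python3 st.py
```

```text
t: 24.8
position: [0.516, 0.2073, 0.0981]
orientation: [0.007, 0.321, -3.121]
force: [-0.7, 0.0, -1.9]
finger_gap: 0.756
t: 25.1
position: [0.516, 0.2077, 0.096]
orientation: [0.006, 0.32, -3.121]
force: [-0.8, -0.3, -1.2]
finger_gap: 0.757
[ 0.752  1.02   1.106 -0.941  2.047 -2.343]
[[-1.0, 0.004, -0.004], [-0.004, -0.979, -0.203], [-0.004, -0.203, 0.979]] tilt 78.28 az -89.7 [0.516  0.2077 0.096 ] t 25.1
```

```bash
python3 -m pendant '[[[0,0,-1],0],[[0,0,-1],0]]';python3 -m pendant '[[[0,0,-1],0],[[0,0,-1],0]]'; python3 -m pendant '[[[0,0,-1],0],[[0,0,-1],0]]'; python3 st.py
```

```text
t: 25.3
position: [0.5159, 0.2079, 0.0949]
orientation: [0.006, 0.32, -3.121]
force: [-0.0, -0.4, -2.0]
finger_gap: 0.753
t: 25.5
position: [0.516, 0.2081, 0.094]
orientation: [0.006, 0.32, -3.121]
force: [0.5, 0.3, 0.1]
finger_gap: 0.753
t: 25.7
position: [0.516, 0.2082, 0.094]
orientation: [0.008, 0.318, -3.122]
force: [0.0, -1.5, 4.1]
finger_gap: 0.751
[ 0.752  1.026  1.102 -0.941  2.048 -2.341]
[[-1.0, 0.004, -0.004], [-0.003, -0.979, -0.202], [-0.005, -0.202, 0.979]] tilt 78.36 az -89.8 [0.516  0.2082 0.094 ] t 25.7
```

```bash
python3 -m pendant '[[[0,0,0],0],[[0,0,0],0],[[0,0,0],0],[[0,0,0],0],[[0,0,0],0]]' 1; python3 - <<'E'
from h import *
from bench import arm
d=arm.snapshot('wrist')
cv2.imwrite('pics/w12.png',d['pixels'][100:,100:412][...,::-1].repeat(2,0).repeat(2,1))
E
```

```text
t: 26.2
position: [0.516, 0.2082, 0.0939]
orientation: [0.007, 0.318, -3.122]
force: [0.1, 0.3, 0.2]
finger_gap: 0.999
```

View pics/w12.png

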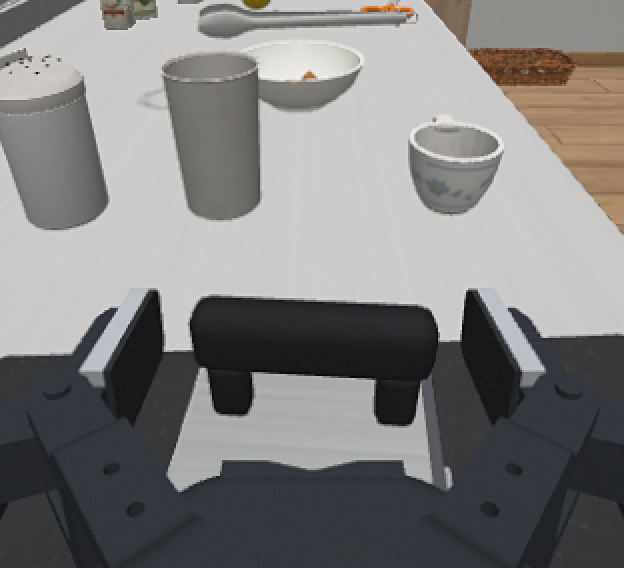

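Released and clear of both pads. Backing off along the fingers.

```bash
python3 -m pendant '[[[0,-15,0],0],[[0,-35,2],0],[[0,-60,5],0],[[0,-90,10],0],[[0,-110,25],0],[[0,-115,50],0],[[0,-115,50],0]]'; python3 st.py; python3 - <<'E'
from h import *
from bench import arm
for n in('scene','top','wrist'):
    d=arm.snapshot(n);cv2.imwrite(f'pics/{n}13.png',d['pixels'][...,::-1])
E
```

```text
t: 26.95
position: [0.5161, 0.3125, 0.1697]
orientation: [0.015, 0.324, -3.12]
force: [0.2, 0.7, 0.6]
finger_gap: 1.0
[ 0.844  1.107  0.802 -0.984  2.238 -2.492]
[[-1.0, 0.006, -0.009], [-0.004, -0.979, -0.206], [-0.01, -0.206, 0.979]] tilt 78.13 az -89.7 [0.5161 0.3125 0.1697] t 26.95
```

View pics/wrist13.png

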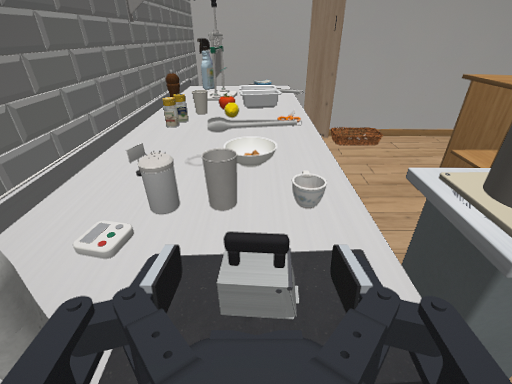

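View pics/top13.png

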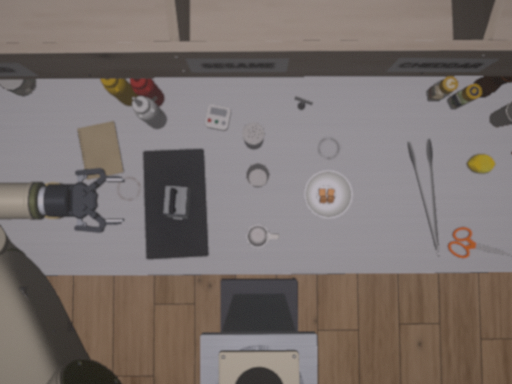

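```bash
python3 - <<'E'
import cv2,numpy as np
a=cv2.imread('pics/w2.png')[225:325,180:320];b=cv2.imread('pics/wrist13.png')[225:325,190:330]
cv2.imwrite('pics/cmp.png',cv2.resize(np.vstack([a,b]),None,fx=3,fy=3,interpolation=cv2.INTER_CUBIC)[:600])
E
```

```text
(no output)
```

View pics/cmp.png

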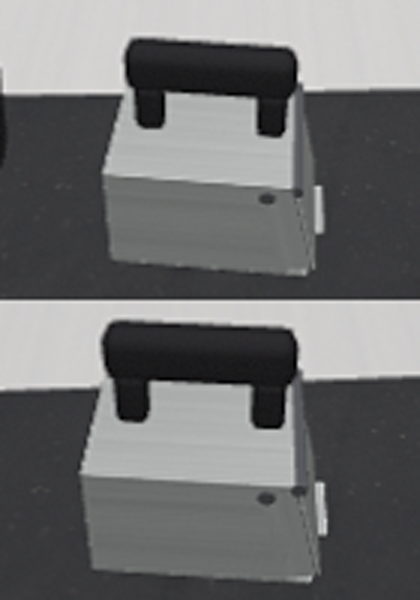

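The flap looks the same as at the start, so it is shut. The caddy stands level on the tray and the robot is clear, so I'm handing in.

```bash
python3 -c "
from bench import arm
print(arm.finish_job(), arm.read_state()['t'])"
```

```text
the job is handed in; nothing more can be done
the job is handed in; nothing more can be done
```

The job is handed in. All four sugar lumps are in the bowl, and the caddy is back upright on the slate tray with its flap shut. My last move ended at about 27 s of the 56 s allowed.

- **How:** The moves can only turn the tool about its own finger axis. I tilted the tool nearly horizontal by pulling it past the arm's reach limit in free space. I then gripped the caddy's handle bar end to end from the side and turned the tool about that axis to tip it. By calculation from the tool turn, the tip peaked at about 52° from upright.
- **Last checks:**
  - The top camera showed four lumps in the bowl. The bowl, steel cup, shaker and mug looked unmoved.
  - The wrist camera showed the caddy standing level, with the flap looking the same as at the start.
  - The gripper was open and about 10 cm clear of the caddy, and the wrist force read near zero.
- **Small differences:** The caddy stands about 4° turned from its first heading, because the jaws squared it up. In one early out-of-reach stretch the arm lagged its commanded path; I re-planned from where it had stopped. No check failed.

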